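# Load the dish carriers on the shaker

## Robot

A 6-joint arm with a two-finger parallel gripper is mounted at the origin on the work surface. World frame = base frame: x ahead of the robot, y to its left, z up, the work surface at z = 0. Lengths are in m, angles in rad, forces in N, time in s.
With the tool pointing down it reaches from about 0.35 to 0.875 m from the base axis. Payload 4.2 kg.
Tool frame: the origin (TCP) lies on the mounting face of the last link; the fingertips stand 173 mm ahead of it and the grasp point (between the pads) lies 155 mm ahead of it (grip_depth is the distance from the TCP to the grasp point, in m); z points along the fingers, y is the line along which they close (so a half turn about z gives the same grasp; the last joint's range is limited). The gripper opens to 85 mm and grips with 20 to 120 N. Pads are 22 mm wide; open, the fingers measure 114 mm over their backs; the gripper's body (76 mm by 85 mm) begins 54 mm behind the grasp point. The pads swing forward as they close: fully open they stand 13 mm farther back than shut.
Start: joints at [-1.039, 0.385, 0.008, 0, -1.194, -0.259], TCP at [0.168, -0.602, 0.405] pointing down, gripper open.
Joint ranges: [-3.14, 3.14], [-1.21, 2.06], [-1.07, 1.41], [-3.16, 2.05], [-2.99, -0.16], [-3.1, 3.1]. Speed limits (rad/s): [2.79, 2.79, 3.14, 3.14, 3.14, 3.14].

## Interface

Orientations are given as a rotation vector (axis times angle).
In Python, from rig import * gives the robot as it stands. The module is installed in compiled form; this text tells all that it offers.
- The arm moves only by the tool carry_out, never from a script. Its argument "plan" is a list of rows, each an object with "dp": the shift along the world's x, y, z in m, a list of three; "dr": the turn, a rotation vector about the world's x, y, z in rad, a list of three; "grip": the opening, from -1 (shut) to 1 (fully open), so that 0 is half open. A call has exactly 5 rows; each row is the pose to reach, as a shift and turn from the pose commanded when the call began; what a row does not reach only later rows make up. A row lasts 1/12 s, in which the tool goes at most 41.7 mm and 7.16 degrees, less where a joint would pass 70% of its speed; a pose out of reach is approached as far as the arm can. A call with a gripper value outside its range is refused whole. The fingers move at their own pace and stop on an object; the grip force is fixed at half the most. Time passes only in rows, so rows that repeat a pose let the fingers close, or fill a call up. It gives the time, the measured TCP pose, the force, the opening and the grip force at its end, in the units of the state.
- state(): the state, without advancing time (a new reading comes with each control period).
- camera(name): name is "scene" or "side" or "wrist"; returns a dict with "color" (384x512x3 uint8, red, green, blue), "range_z" (384x512 float32, m along the optical axis (not along the pixel's ray), 0 where there is no reading), "fx", "fy", "cx", "cy" (pixels), "D" ([k1, k2, p1, p2, k3] as OpenCV has them; the pictures are not rectified), "R" (3x3) and "t" (3): a world point X has camera coordinates R X + t. Camera axes: x right, y down, z forward; pixel columns grow to the right and rows downward; lengths in m; the calibration is good to about 2 mm. A picture is of the moment at which its call begins.
- job_done(): hands the job in; it is judged then, once.
Trained networks look in the newest picture that a camera, given by its name, has taken for a name from the list of things; names that differ only in an ending like _2 or _b are one class to them, and where a whole thing is asked for, a point or a joint stands for the part that bears it (a point fixed in the world has none). Each returns a list of dicts, best first, with "conf" (0 to 1); they miss things now and then, are a little off and sometimes report something else, mostly with a low value. They report only what shows in the picture. A call takes as long as a camera call.
- trace(camera, query): "mask" (384x512 bool, what is visible of it) and "bbox" ([left, top, width, height] in pixels, round what is visible of it).
The state is a dict: "time_s": time; "q": joint angles; "qd": joint speeds; "tau": joint torques, N m; "tool_pos": TCP position; "eef_rot": TCP orientation; "wrist_force": force on the tool from outside, world axes, zero at the start; "moment": the same for the moment, N m; "opening": opening from 0.0 (shut) to 1.0 (fully open); "grasp_force": force on a finger pad.
Only numpy, scipy, OpenCV 4.12 (cv2) and the standard library are available. Lean on these libraries where they do the work, as an engineer would, in place of code of your own. Each camera call takes 0.05 s, during which the arm holds its last target. There are 200 camera calls.

## Task

Clear and load the shaker: swing the keeper bar out of the way, stand any small bottle left on the platform upright in the bottle tray, and slide every dish carrier from the bench into a lane of its own from the lane's open end, under the lips, until it is fully home and the spring catch has clicked behind it. Then swing the keeper bar shut until it snaps into its clip, and only after that press the start button down and let it go. Leave the other things on the bench where they are.

Things in the scene. Friction and masses are not known exactly. Their poses are not given: they have to be found in the camera images.
- shaker: Low white bench shaker, fixed, housing 276 (x) x 250 (y) mm. Origin: its centre, on the bench; z up. All shaker x, y below are in this frame. Aluminium platform on top, upper face 85 mm above the bench, y -138 to +124, x +-134 mm. Three lanes along y, centre lines x = -76, 0, +76 mm, open at the -y end; carriers slide in along +y. A ledge on the -x side bears a display, a black dial (not used) and the start button.
- lane1_home (a point): Lane 1 (shaker x = -76 mm, nearest the robot): where a carrier's origin lies when fully home (shaker y = +37 mm, on the platform face, 85 mm up); axes are the shaker's. Lanes are 64 mm wide between side walls 10 mm high; the walls start at shaker y = -88 mm with pointed ends that lead in a carrier up to 5 mm off centre. A back stop at y = +112 mm ends each lane.
- lane2_home (a point): The same point of lane 2 (shaker x = 0). In every lane lips overhang both walls by 6 mm, their undersides 10.5 mm above the platform, from shaker y = -30 mm inward (ends turned up, at y = -41 mm, to 20 mm above the platform), so a carrier must be slid in under them, not set down from above.
- lane3_home (a point): The same point of lane 3 (shaker x = +76 mm, farthest from the robot). In front of the lanes the platform (shaker y = -138 to -88 mm) is a flat porch on which a carrier's leading end can be laid before sliding it in.
- catch1 (a joint): Lane 1's spring catch: a steel leaf 8 mm high on the lane's +x side, hinged at shaker y = -77 mm, slanting 8 mm into the lane to its free tip at y = -41 mm. rad: 0 = sprung out; a carrier going past holds it at 0.1 to 0.25 (push about 5 N); it returns to 0 when the carrier's rear edge passes the tip, 3 mm before the back stop, and then bars the way out.
- catch2 (a joint): Lane 2's spring catch, as catch1.
- catch3 (a joint): Lane 3's spring catch, as catch1.
- carrier1: Dish carrier, 0.25 to 0.45 kg, same either way round: aluminium flange 60 (x) x 150 (y) x 8 mm, plinth 46 mm wide up to 18 mm, end plates up to 36 mm, two clear dishes (53 mm across, tops 34 mm up, at y = +-42.5 mm), between them a plain black upright grip 16 (x) x 40 (y) mm, 38 to 72 mm above the underside. Origin: centre of underside; y along it, z up.
- carrier2: Dish carrier exactly like carrier1. Two or three carriers are present, standing on the bench in front (-y) of the shaker; each goes in any free lane. In a lane it has 2 mm to spare on each side of its flange and 2.5 mm above it.
- carrier3: Dish carrier exactly like carrier1.
- keeper (a joint): Keeper bar: level steel bar 246 mm long, 12 wide, 18 to 32 mm above the platform, on an upright hinge at its +x end. rad: 0 = shut, along -x across the lanes just behind the carriers; grows counter-clockwise from above (1.57: points to shaker -y), to 1.9. Stays where left. Starts part open, in the way. Over the last 0.08 rad it snaps past a spring roller (about 10 N at the grip) that holds it at 0.
- keeper_grip (a point): Middle of the keeper bar's upright round black grip, 20 mm diameter, 48 mm tall (32 to 80 mm above the platform; this point is 60 mm above it), 165 mm from the hinge axis. Moves with the bar, which cannot shut if a carrier is not home.
- keeper_hinge (a point): Point on the keeper bar's upright hinge axis (shaker x = +124, y = -52 mm), 25 mm above the platform.
- start (a joint): Travel of the white start button, 26 mm diameter, on the control ledge; m, 0 = up, 0.006 = fully down (about 5 N); springs back. It counts as pressed beyond 0.004.
- start_top (a point): Centre of the start button's top face, pressed straight down; 68 mm above the bench (ledge 46 mm).
- bottle1: Small capped glass bottle, 42 mm diameter, 60 mm tall, 70 g. One or two of bottle1 to bottle3 are present, each left standing on the platform in a lane (between the lips), which it blocks. Origin: centre of its underside.
- bottle2: Small capped glass bottle exactly like bottle1.
- bottle3: Small capped glass bottle exactly like bottle1.
- tray: White open bottle tray, empty, fixed on the bench, 150 (x) x 104 (y) mm outside, walls 4 mm thick and 20 mm high, floor 4 mm thick: room for two small bottles side by side in x. Origin: centre of its underside.
- stopper: Bystander, to be left alone: black rubber stopper, 44 mm across, 34 mm high, between the carriers and the shaker. Origin: centre of its underside.
- dish: Bystander, to be left alone: covered glass petri dish, 90 mm diameter, 16 mm high. Origin: centre of its underside.
- cylinder: Bystander, to be left alone: white measuring cylinder with foil over its top, 205 mm tall, foot 70 mm. Origin: centre of its underside.

How it is judged:
On the way, in this order (a step that is already met when the one before it is completed fails the run):
1. every small bottle that is present stands in the tray and every carrier that is present is fully home in a lane with the catch sprung back behind it (x of bottle1 in the frame of tray between -0.07 and 0.07 m and y of bottle1 in the frame of tray between -0.047 and 0.047 m and z of bottle1 in the frame of tray between 0 and 0.01 m and angle between each of bottle1, bottle2, bottle3's own z axis and vertical below 0.1 rad and x of bottle2 in the frame of tray between -0.07 and 0.07 m and y of bottle2 in the frame of tray between -0.047 and 0.047 m and z of bottle2 in the frame of tray between 0 and 0.01 m and x of bottle3 in the frame of tray between -0.07 and 0.07 m and y of bottle3 in the frame of tray between -0.047 and 0.047 m and z of bottle3 in the frame of tray between 0 and 0.01 m and ((horizontal distance between carrier1 and lane1_home below 0.007 m and height (world z) of carrier1 between 0.081 and 0.089 m and angle between carrier1's own z axis and vertical below 0.08 rad and value of joint catch1 below 0.06 rad) or (horizontal distance between carrier1 and lane2_home below 0.007 m and height (world z) of carrier1 between 0.081 and 0.089 m and angle between carrier1's own z axis and vertical below 0.08 rad and value of joint catch2 below 0.06 rad) or (horizontal distance between carrier1 and lane3_home below 0.007 m and height (world z) of carrier1 between 0.081 and 0.089 m and angle between carrier1's own z axis and vertical below 0.08 rad and value of joint catch3 below 0.06 rad)) and ((horizontal distance between carrier2 and lane1_home below 0.007 m and height (world z) of carrier2 between 0.081 and 0.089 m and angle between carrier2's own z axis and vertical below 0.08 rad and value of joint catch1 below 0.06 rad) or (horizontal distance between carrier2 and lane2_home below 0.007 m and height (world z) of carrier2 between 0.081 and 0.089 m and angle between carrier2's own z axis and vertical below 0.08 rad and value of joint catch2 below 0.06 rad) or (horizontal distance between carrier2 and lane3_home below 0.007 m and height (world z) of carrier2 between 0.081 and 0.089 m and angle between carrier2's own z axis and vertical below 0.08 rad and value of joint catch3 below 0.06 rad)) and ((horizontal distance between carrier3 and lane1_home below 0.007 m and height (world z) of carrier3 between 0.081 and 0.089 m and angle between carrier3's own z axis and vertical below 0.08 rad and value of joint catch1 below 0.06 rad) or (horizontal distance between carrier3 and lane2_home below 0.007 m and height (world z) of carrier3 between 0.081 and 0.089 m and angle between carrier3's own z axis and vertical below 0.08 rad and value of joint catch2 below 0.06 rad) or (horizontal distance between carrier3 and lane3_home below 0.007 m and height (world z) of carrier3 between 0.081 and 0.089 m and angle between carrier3's own z axis and vertical below 0.08 rad and value of joint catch3 below 0.06 rad))), for 0.3 s.
2. the keeper bar is shut in its clip (value of joint keeper below 0.03 rad), for 0.3 s.
3. the start button is pressed down with the bar shut (value of joint start above 0.004 m and value of joint keeper below 0.03 rad), for 0.05 s.
At the end, for the whole second after the job is handed in: Every small bottle present stands in the tray; every carrier present is flat in a lane, within 7 mm (4 mm in height) of its home point, its catch back (below 0.06 rad); the keeper bar is in its clip (below 0.03 rad); the start button was pressed over 4 mm after that and is up again; all at rest (all of step 1 and value of joint keeper below 0.03 rad and value of joint start below 0.002 m and linear speed of each of carrier1, carrier2, carrier3 below 0.02 m/s); the robot touches nothing.
It fails at once if the start button is pressed while the keeper bar is not shut (value of joint start above 0.004 m and value of joint keeper above 0.05 rad).
It fails at once if another thing on the bench is shifted by more than 40 mm or knocked over (distance of any of stopper, dish, cylinder from where it was at the start of the episode above 0.04 m or angle between any of stopper, dish, cylinder's own z axis and vertical above 0.5 rad).
Of carrier1, carrier2, carrier3 only 2 to 3 are there at a start; the rules pass over those that are not, and their reading is None.
Of bottle1, bottle2, bottle3 only 1 to 2 are there at a start; the rules pass over those that are not, and their reading is None.
At some moment in a run one of carrier1, carrier2, carrier3 may be knocked a few centimetres aside while the robot is not near it.
Once in a run the grip may slacken for a moment while it holds something.
It also fails if it takes over 210 s, if anything falls off the work surface, if the arm or the gripper's body presses on something with over 40 N, if the wrist force passes 120 N, or if a joint passes its speed limit or range.

## Working session

There is one attempt and no reset: what is moved stays moved. The work goes in short steps, Python scripts to look and compute and a tool call to move; the robot and the scene stay as the last step left them, time stands still between calls to the robot, and variables do not carry over. Pictures are saved under pics/ and viewed, at most 14 in all, crops included, and the job is handed in when it is done.

Besides the shell and the picture viewer there is one more tool, called after "Emit:" as name(argument=value, ...) on one line, values as JSON. carry_out: Moves the arm, as the interface text tells. Its arguments: {"type":"object","properties":{"plan":{"type":"array"}},"required":["plan"]}

```bash
mkdir -p pics; cat > h.py <<'E'
from rig import *
import numpy as np, cv2
from scipy.spatial.transform import Rotation as Ro
def world(c):
    """HxWx3 world points (nan where no reading)"""
    H,W=c["range_z"].shape
    u,v=np.meshgrid(np.arange(W),np.arange(H))
    K=np.array([[c["fx"],0,c["cx"]],[0,c["fy"],c["cy"]],[0,0,1.]])
    p=cv2.undistortPoints(np.stack([u,v],-1).reshape(-1,1,2).astype(float),K,np.array(c["D"],float)).reshape(H,W,2)
    z=np.where(c["range_z"]>0,c["range_z"],np.nan)
    P=np.dstack([p[...,0]*z,p[...,1]*z,z])
    return (P-np.array(c["t"]))@np.array(c["R"])
def snap(cam,name=None):
    c=camera(cam); 
    if name: cv2.imwrite(f"pics/{name}.png",c["color"][...,::-1])
    return c,world(c)
E
python3 - <<'E'
from h import *
for cam in ("scene","side"):
    c,W=snap(cam,cam+"0"); np.savez(cam+"0.npz",W=W,col=c["color"])
    print(cam,"campos",(-np.array(c["R"]).T@np.array(c["t"])).round(3))
    for q in ("shaker","carrier1","bottle1","tray","stopper","dish","cylinder","keeper","keeper_grip","start"):
        for d in trace(cam,q)[:4]:
            p=W[d["mask"]]; p=p[~np.isnan(p[:,0])]
            if len(p): print(q,round(d["conf"],2),d["bbox"],len(p),"med",np.median(p,0).round(3),"lo",np.percentile(p,3,axis=0).round(3),"hi",np.percentile(p,97,axis=0).round(3))
print(state())
im=np.hstack([cv2.imread("pics/scene0.png"),cv2.imread("pics/side0.png")])
E
```

```text
scene campos [ 1.167 -0.299  0.688]
shaker 0.83 [208.4, 153.0, 231.0, 109.6] 9562 med [0.622 0.079 0.084] lo [ 0.433 -0.047  0.012] hi [0.711 0.228 0.116]
carrier1 0.7 [84.9, 224.5, 68.0, 40.6] 1781 med [ 0.526 -0.343  0.031] lo [ 0.491 -0.412  0.002] hi [ 0.546 -0.272  0.071]
carrier1 0.57 [125.1, 247.8, 71.7, 48.2] 1998 med [ 0.635 -0.264  0.032] lo [ 0.603 -0.333  0.001] hi [ 0.654 -0.191  0.071]
bottle1 0.76 [301.4, 146.8, 15.1, 22.3] 345 med [0.509 0.183 0.121] lo [0.479 0.171 0.088] hi [0.519 0.207 0.145]
bottle1 0.61 [329.3, 178.7, 18.6, 26.7] 407 med [0.66  0.177 0.123] lo [0.638 0.166 0.091] hi [0.67  0.198 0.145]
tray 0.79 [317.3, 147.5, 59.1, 34.8] 1170 med [0.434 0.383 0.004] lo [ 0.355  0.323 -0.001] hi [0.506 0.435 0.019]
stopper 0.47 [191.8, 196.0, 13.3, 16.9] 206 med [ 0.462 -0.125  0.031] lo [ 0.435 -0.141  0.004] hi [ 0.471 -0.108  0.034]
dish 0.79 [195.6, 225.4, 37.0, 28.8] 895 med [ 0.595 -0.119  0.016] lo [ 0.55  -0.157  0.003] hi [ 0.632 -0.077  0.018]
dish 0.34 [301.4, 148.9, 13.4, 21.3] 310 med [0.51  0.182 0.123] lo [0.487 0.171 0.092] hi [0.519 0.202 0.145]

[... 1885 characters left out ...]
92  0.088] hi [0.685 0.056 0.165]
{'time_s': 1.1, 'q': array([-1.03942730e+00,  3.84682158e-01,  7.92303431e-03,  1.92856251e-06,
       -1.19397117e+00, -2.58604065e-01]), 'qd': array([-0.00192333, -0.00057775,  0.00016622, -0.00069494,  0.00029764,
        0.00031479]), 'tau': array([-1.60258837e-04, -3.92096364e+01,  1.88618857e+01,  4.19054300e+00,
       -4.20164124e-04,  1.92693349e-06]), 'tool_pos': array([ 0.16839617, -0.60187188,  0.40473218]), 'eef_rot': array([-4.27129070e-01,  3.11239713e+00, -9.68160122e-05]), 'wrist_force': array([-0.04797248, -0.91439764, -0.13592097]), 'moment': array([ 0.05761071,  0.01708826, -0.03641496]), 'grasp_force': 0.0, 'opening': 1.0003328878744309}
```

View pics/scene0.png

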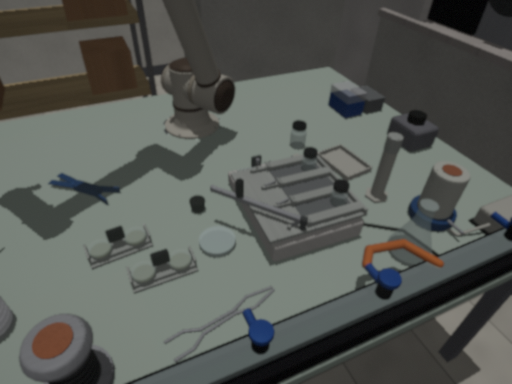

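View pics/side0.png

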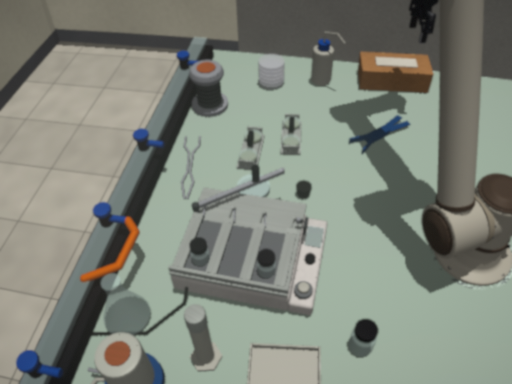

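```bash
cat > a.py <<'E'
from h import *
from scipy.optimize import minimize
S=[np.load(f"{c}0.npz")["W"].reshape(-1,3) for c in ("scene","side")]
S=[s[~np.isnan(s[:,0])] for s in S]
for n,s in zip(("scene","side"),S):
    print(n,"bench z",np.median(s[(abs(s[:,2])<.02)&(s[:,0]>.3)&(s[:,0]<.75)&(abs(s[:,1])<.4),2]).round(4))
    # platform: min area rect of plane points
    p=s[(s[:,2]>.079)&(s[:,2]<.11)&(s[:,0]>.42)&(s[:,0]<.75)&(s[:,1]>-.06)&(s[:,1]<.27)]
    r=cv2.minAreaRect(p[:,:2].astype(np.float32)*1000); print("platform rect mm",r, "zmed",np.median(p[:,2]))
    # yaw by sharpness of walls profile (z in .092...0.102) 
    w=s[(s[:,2]>.094)&(s[:,2]<.103)&(s[:,0]>.42)&(s[:,0]<.75)&(s[:,1]>.0)&(s[:,1]<.24)]
    best=max(np.radians(np.arange(-15,15,.5)),key=lambda a:(np.histogram(w[:,0]*np.cos(a)+w[:,1]*np.sin(a),bins=np.arange(.3,.9,.003))[0].astype(float)**2).sum())
    h,e=np.histogram(w[:,0]*np.cos(best)+w[:,1]*np.sin(best),bins=np.arange(.4,.76,.006)); print("yaw deg",np.degrees(best),[(round(x,3),int(k)) for x,k in zip(e,h) if k>8])
    for c0 in ((.52,-.34),(.63,-.26)):
        m=(np.hypot(s[:,0]-c0[0],s[:,1]-c0[1])<.1)
        g=s[m&(s[:,2]>.055)&(s[:,2]<.08)]; f=s[m&(s[:,2]>.004)&(s[:,2]<.08)]
        print("grip",cv2.minAreaRect(g[:,:2].astype(np.float32)*1000),len(g)); print("all",cv2.minAreaRect(f[:,:2].astype(np.float32)*1000))
    for c0 in ((.495,.19),(.65,.187)):
        m=(np.hypot(s[:,0]-c0[0],s[:,1]-c0[1])<.05)&(s[:,2]>.141)
        print("cap",s[m].mean(0).round(4),s[m].min(0).round(3),s[m].max(0).round(3),m.sum())
    k=s[(s[:,2]>.105)&(s[:,2]<.125)&(s[:,1]<.1)&(s[:,1]>-.2)&(s[:,0]>.4)&(s[:,0]<.75)]; print("bar",cv2.minAreaRect(k[:,:2].astype(np.float32)*1000))
    k=s[(s[:,2]>.135)&(s[:,1]<.1)&(s[:,1]>-.2)&(s[:,0]>.4)&(s[:,0]<.75)&(s[:,2]<.18)]; print("kgrip",k.mean(0),k.min(0),k.max(0),len(k))
    k=s[(s[:,2]>.06)&(s[:,2]<.075)&(np.hypot(s[:,0]-.409,s[:,1]-.207)<.02)]; print("start",k.mean(0) if len(k) else None,len(k))
E
python3 a.py
```

```text
scene bench z -0.0001
platform rect mm ((566.5120849609375, 90.00784301757812), (299.156005859375, 279.1533508300781), 87.69178009033203) zmed 0.08495505263208376
yaw deg -2.5 [(np.float64(0.424), 16), (np.float64(0.436), 15), (np.float64(0.442), 47), (np.float64(0.448), 58), (np.float64(0.454), 47), (np.float64(0.46), 73), (np.float64(0.466), 12), (np.float64(0.49), 10), (np.float64(0.496), 12), (np.float64(0.502), 18), (np.float64(0.508), 20), (np.float64(0.514), 42), (np.float64(0.52), 84), (np.float64(0.526), 86), (np.float64(0.532), 91), (np.float64(0.538), 95), (np.float64(0.556), 9), (np.float64(0.592), 63), (np.float64(0.598), 72), (np.float64(0.604), 85), (np.float64(0.61), 81), (np.float64(0.616), 44), (np.float64(0.628), 10), (np.float64(0.634), 10), (np.float64(0.64), 12), (np.float64(0.646), 15), (np.float64(0.652), 25), (np.float64(0.658), 22), (np.float64(0.664), 20), (np.float64(0.67), 93), (np.float64(0.676), 101), (np.float64(0.682), 122), (np.float64(0.688), 138), (np.float64(0.694), 18)]
grip ((513.9304809570312, -342.76800537109375), (19.202383041381836, 37.61467
[... 2205 characters left out ...]
2656), (195.56150817871094, 185.42323303222656), 1.684970498085022)
grip ((622.3414306640625, -260.3086853027344), (16.845134735107422, 42.32087707519531), 1.783882975578308) 76
all ((628.550048828125, -257.2326354980469), (196.0858612060547, 180.85829162597656), 8.480128288269043)
cap [0.4954 0.1913 0.1463] [0.477 0.17  0.141] [0.514 0.209 0.151] 227
cap [0.6468 0.1865 0.1461] [0.628 0.166 0.141] [0.666 0.206 0.152] 218
bar ((567.5150146484375, 41.78916931152344), (252.67889404296875, 199.16685485839844), 28.662593841552734)
kgrip [ 0.56234109 -0.04262233  0.15611801] [ 0.55401117 -0.05598747  0.13524188] [ 0.57226511 -0.03424185  0.17063494] 104
start [0.40943065 0.20777865 0.06646313] 135
```

```bash
cat >> h.py <<'E'
def go(x,y,z,yaw=None):
    """print shift from the present pose to put the grasp point (155 mm) at x,y,z with tool y at yaw deg (mod 180)"""
    s=state(); R=Ro.from_rotvec(s["eef_rot"]).as_matrix(); p=np.array(s["tool_pos"])
    y0=np.degrees(np.arctan2(R[1,1],R[0,1]))
    d=np.array([x,y,z+.155])-p
    t=0 if yaw is None else (yaw-y0+90)%180-90
    print("dp",d.round(4),"dist",np.linalg.norm(d).round(3),"yaw now",y0.round(1),"turn deg",round(t,1),"rad",round(np.radians(t),3),"tilt",R[2].round(3))
def st():
    s=state(); p=np.array(s["tool_pos"]); R=Ro.from_rotvec(s["eef_rot"]).as_matrix()
    print("t",round(s["time_s"],2),"grasp pt",(p+.155*R[:,2]).round(4),"yawY",np.degrees(np.arctan2(R[1,1],R[0,1])).round(1),"F",np.round(s["wrist_force"],1),"open",round(s["opening"],3),"gf",round(s["grasp_force"],1))
E
cat > b.py <<'E'
from h import *
a=np.radians(-2.3); ex=np.array([np.cos(a),np.sin(a)]); ey=np.array([-ex[1],ex[0]])
for n in ("scene","side"):
    s=np.load(f"{n}0.npz")["W"].reshape(-1,3); s=s[~np.isnan(s[:,0])]; s=s-[0,0,.002 if n=="side" else 0]
    u=s[:,:2]@ex; v=s[:,:2]@ey
    m=(s[:,2]>.08)&(s[:,2]<.09)&(abs(u-.566)<.13); h,e=np.histogram(v[m],bins=np.arange(-.12,.3,.005)); print(n,"platform y'",[(round(x*1000),int(k)) for x,k in zip(e,h) if k>3])
    m=(s[:,2]>.0935)&(s[:,2]<.103)&(np.minimum(abs(u-.528),abs(u-.604))<.014); h,e=np.histogram(v[m],bins=np.arange(-.12,.3,.005)); print(n,"walls y'",[(round(x*1000),int(k)) for x,k in zip(e,h) if k>3])
    m=(s[:,2]>.014)&(s[:,2]<.03)&(s[:,0]>.33)&(s[:,0]<.53)&(s[:,1]>.3)&(s[:,1]<.45); print("tray",cv2.minAreaRect(s[m][:,:2].astype(np.float32)*1000))
go(.564,-.047,.28,127)
E
python3 b.py
```

```text
scene platform y' [(-5, 32), (0, 95), (5, 100), (10, 100), (15, 112), (20, 122), (25, 116), (30, 115), (35, 119), (40, 116), (45, 110), (50, 121), (55, 87), (60, 81), (65, 92), (70, 88), (75, 89), (80, 84), (85, 79), (90, 78), (95, 90), (100, 107), (105, 83), (110, 80), (115, 72), (120, 78), (125, 74), (130, 77), (135, 82), (140, 77), (145, 73), (150, 74), (155, 81), (160, 72), (165, 71), (170, 78), (175, 75), (180, 71), (185, 72), (190, 77), (195, 57), (200, 43), (205, 31), (210, 29), (215, 28), (220, 29), (225, 29), (230, 37), (235, 36), (240, 39), (245, 64), (250, 32)]
scene walls y' [(50, 6), (55, 6), (75, 4), (80, 5), (85, 4), (95, 20), (100, 23), (105, 26), (110, 24), (115, 25), (120, 28), (125, 24), (130, 25), (135, 24), (140, 25), (145, 24), (150, 28), (155, 22), (160, 27), (165, 23), (170, 28), (175, 23), (180, 25), (185, 24), (190, 24), (195, 24), (200, 24), (205, 21), (210, 19), (215, 18), (220, 12), (225, 11), (230, 11), (235, 12), (240, 9), (245, 8), (250, 14), (255, 7)]
tray ((429.7203674316406, 376.9460754394531), (152.1488494873047, 107.8095474243164), 6.1552305221557
[... 567 characters left out ...]
), (240, 22), (250, 10), (255, 334), (260, 106)]
side walls y' [(50, 9), (55, 15), (60, 10), (65, 6), (70, 9), (75, 11), (80, 6), (85, 14), (95, 22), (100, 41), (105, 35), (110, 37), (115, 33), (120, 40), (125, 30), (130, 39), (135, 40), (140, 37), (145, 42), (150, 34), (155, 40), (160, 30), (165, 44), (170, 42), (175, 37), (180, 39), (185, 45), (190, 37), (195, 45), (200, 43), (205, 39), (210, 44), (215, 40), (220, 43), (225, 45), (230, 40), (235, 50), (240, 44), (245, 51), (250, 50), (255, 44)]
tray ((427.489990234375, 367.3285827636719), (150.89773559570312, 89.20633697509766), 7.219310760498047)
dp [0.3956 0.5549 0.0303] dist 0.682 yaw now 105.6 turn deg 21.4 rad 0.373 tilt [-0. -0. -1.]
```

Emit:
carry_out(plan=[{"dp": [0.023, 0.033, 0.002], "dr": [0, 0, 0.025], "grip": 1}, {"dp": [0.046, 0.065, 0.004], "dr": [0, 0, 0.05], "grip": 1}, {"dp": [0.069, 0.098, 0.006], "dr": [0, 0, 0.075], "grip": 1}, {"dp": [0.092, 0.13, 0.008], "dr": [0, 0, 0.1], "grip": 1}, {"dp": [0.115, 0.163, 0.01], "dr": [0, 0, 0.125], "grip": 1}])

```text
time_s: 1.52
tool_pos: [0.284, -0.4374, 0.4149]
eef_rot: [-0.622, 3.079, -0.001]
wrist_force: [1.0, 0.2, 0.9]
opening: 1.003
grasp_force: 0.0
```

Emit:
carry_out(plan=[{"dp": [0.023, 0.033, 0.002], "dr": [0, 0, 0.025], "grip": 1}, {"dp": [0.046, 0.065, 0.004], "dr": [0, 0, 0.05], "grip": 1}, {"dp": [0.069, 0.098, 0.006], "dr": [0, 0, 0.075], "grip": 1}, {"dp": [0.092, 0.13, 0.008], "dr": [0, 0, 0.1], "grip": 1}, {"dp": [0.115, 0.163, 0.01], "dr": [0, 0, 0.125], "grip": 1}])

```text
time_s: 1.93
tool_pos: [0.399, -0.2741, 0.4252]
eef_rot: [-0.814, 3.034, -0.001]
wrist_force: [1.0, -0.2, 0.0]
opening: 1.001
grasp_force: 0.0
```

Emit:
carry_out(plan=[{"dp": [0.023, 0.033, 0.002], "dr": [0, 0, 0.025], "grip": 1}, {"dp": [0.046, 0.065, 0.004], "dr": [0, 0, 0.05], "grip": 1}, {"dp": [0.069, 0.098, 0.006], "dr": [0, 0, 0.075], "grip": 1}, {"dp": [0.092, 0.13, 0.008], "dr": [0, 0, 0.1], "grip": 1}, {"dp": [0.115, 0.163, 0.01], "dr": [0, 0, 0.125], "grip": 1}])

```text
time_s: 2.35
tool_pos: [0.514, -0.111, 0.4352]
eef_rot: [-1.002, 2.977, -0.001]
wrist_force: [1.4, -0.0, 0.3]
opening: 1.004
grasp_force: 0.0
```

```bash
python3 -c "
from h import *
st(); go(.564,-.047,.28,129)
c,W=snap('wrist','w0'); np.savez('w0.npz',W=W)
for q in ('keeper_grip','keeper'):
    for d in trace('wrist',q)[:2]:
        p=W[d['mask']]; p=p[p[:,2]>.125]; print(q,d['conf'],d['bbox'],p.mean(0).round(4),p.min(0).round(3),p.max(0).round(3))
"
```

```text
t 2.35 grasp pt [ 0.5142 -0.111   0.2802] yawY 127.2 F [ 1.4 -0.   0.3] open 1.004 gf 0.0
dp [ 0.05    0.064  -0.0002] dist 0.081 yaw now 127.2 turn deg 1.8 rad 0.031 tilt [-0.001 -0.001 -1.   ]
keeper_grip 0.56 [268.8, 181.5, 24.2, 149.8] [ 0.5609 -0.0484  0.1539] [ 0.554 -0.055  0.125] [ 0.573 -0.037  0.166]
keeper 0.98 [274.0, 179.9, 17.3, 156.6] [ 0.5609 -0.0485  0.1542] [ 0.554 -0.055  0.125] [ 0.573 -0.037  0.166]
```

Emit:
carry_out(plan=[{"dp": [0.025, 0.0325, 0], "dr": [0, 0, 0.03], "grip": 1}, {"dp": [0.05, 0.065, 0], "dr": [0, 0, 0.03], "grip": 1}, {"dp": [0.05, 0.065, -0.04], "dr": [0, 0, 0.03], "grip": 1}, {"dp": [0.05, 0.065, -0.08], "dr": [0, 0, 0.03], "grip": 1}, {"dp": [0.05, 0.065, -0.12], "dr": [0, 0, 0.03], "grip": 1}])

```text
time_s: 2.92
tool_pos: [0.563, -0.0483, 0.314]
eef_rot: [-1.043, 2.961, -0.0]
wrist_force: [0.4, 0.6, -1.1]
opening: 1.0
grasp_force: 0.0
```

Emit:
carry_out(plan=[{"dp": [0, 0, -0.015], "dr": [0, 0, 0], "grip": 1}, {"dp": [0, 0, -0.015], "dr": [0, 0, 0], "grip": -1}, {"dp": [0, 0, -0.015], "dr": [0, 0, 0], "grip": -1}, {"dp": [0, 0, -0.015], "dr": [0, 0, 0], "grip": -1}, {"dp": [0, 0, -0.015], "dr": [0, 0, 0], "grip": -1}])

```text
time_s: 3.33
tool_pos: [0.564, -0.0482, 0.3021]
eef_rot: [-1.043, 2.959, -0.002]
wrist_force: [-0.1, -0.6, 1.0]
opening: 0.456
grasp_force: 0.0
```

```bash
python3 -c "
from h import *
st()
s=state(); a=np.radians(-2.3); H=np.array([.6928,.0567]); g=np.array(s['tool_pos'][:2]); r=g-H; print('r',np.linalg.norm(r))
for k in range(1,13):
    t=k*.1; R=np.array([[np.cos(t),-np.sin(t)],[np.sin(t),np.cos(t)]]); print(k,(H+R@r-g).round(4))
"
```

```text
t 3.33 grasp pt [ 0.5647 -0.0481  0.1471] yawY 128.8 F [-0.1 -0.6  1. ] open 0.456 gf 0.0
r 0.16612934520111686
1 [ 0.0111 -0.0123]
2 [ 0.0234 -0.0235]
3 [ 0.0368 -0.0334]
4 [ 0.051  -0.0419]
5 [ 0.0661 -0.0489]
6 [ 0.0817 -0.0544]
7 [ 0.0979 -0.0583]
8 [ 0.1143 -0.0606]
9 [ 0.1309 -0.0612]
10 [ 0.1475 -0.0602]
11 [ 0.1639 -0.0575]
12 [ 0.1799 -0.0532]
```

Emit:
carry_out(plan=[{"dp": [0, 0, 0], "dr": [0, 0, 0], "grip": -1}, {"dp": [0, 0, 0], "dr": [0, 0, 0], "grip": -1}, {"dp": [0, 0, 0], "dr": [0, 0, 0], "grip": -1}, {"dp": [0, 0, 0], "dr": [0, 0, 0], "grip": -1}, {"dp": [0, 0, 0], "dr": [0, 0, 0], "grip": -1}])

```text
time_s: 3.75
tool_pos: [0.5638, -0.048, 0.3016]
eef_rot: [-1.044, 2.96, -0.002]
wrist_force: [-1.1, 0.0, 5.6]
opening: 0.219
grasp_force: 58.4
```

Emit:
carry_out(plan=[{"dp": [0.011, -0.012, 0], "dr": [0, 0, 0.1], "grip": -1}, {"dp": [0.023, -0.0235, 0], "dr": [0, 0, 0.2], "grip": -1}, {"dp": [0.037, -0.0335, 0], "dr": [0, 0, 0.3], "grip": -1}, {"dp": [0.051, -0.042, 0], "dr": [0, 0, 0.4], "grip": -1}, {"dp": [0.066, -0.049, 0], "dr": [0, 0, 0.5], "grip": -1}])

```text
time_s: 4.17
tool_pos: [0.6307, -0.0969, 0.3017]
eef_rot: [-1.749, 2.604, -0.003]
wrist_force: [1.8, 6.3, 4.3]
opening: 0.223
grasp_force: 58.7
```

Emit:
carry_out(plan=[{"dp": [0.0155, -0.0055, 0], "dr": [0, 0, 0.1], "grip": -1}, {"dp": [0.032, -0.0095, 0], "dr": [0, 0, 0.2], "grip": -1}, {"dp": [0.048, -0.0115, 0], "dr": [0, 0, 0.3], "grip": -1}, {"dp": [0.065, -0.012, 0], "dr": [0, 0, 0.4], "grip": -1}, {"dp": [0.0815, -0.011, 0], "dr": [0, 0, 0.5], "grip": -1}])

```text
time_s: 4.58
tool_pos: [0.7122, -0.1073, 0.3017]
eef_rot: [-2.34, 2.092, -0.003]
wrist_force: [-1.6, 5.8, 6.1]
opening: 0.215
grasp_force: 58.7
```

Emit:
carry_out(plan=[{"dp": [0, 0, 0], "dr": [0, 0, 0], "grip": 1}, {"dp": [0, 0, 0], "dr": [0, 0, 0], "grip": 1}, {"dp": [0, 0, 0], "dr": [0, 0, 0], "grip": 1}, {"dp": [0, 0, 0], "dr": [0, 0, 0], "grip": 1}, {"dp": [0, 0, 0.01], "dr": [0, 0, 0], "grip": 1}])

```text
time_s: 5.0
tool_pos: [0.7098, -0.108, 0.3075]
eef_rot: [2.334, -2.098, -0.007]
wrist_force: [-1.0, 0.0, -0.5]
opening: 0.911
grasp_force: 0.0
```

Emit:
carry_out(plan=[{"dp": [0, 0, 0.03], "dr": [0, 0, 0], "grip": 1}, {"dp": [0, 0, 0.06], "dr": [0, 0, 0], "grip": 1}, {"dp": [0, 0, 0.1], "dr": [0, 0, 0], "grip": 1}, {"dp": [0, 0.03, 0.12], "dr": [0, 0, -0.07], "grip": 1}, {"dp": [-0.005, 0.07, 0.12], "dr": [0, 0, -0.14], "grip": 1}])

```text
time_s: 5.42
tool_pos: [0.7061, -0.0404, 0.4382]
eef_rot: [-2.169, 2.26, -0.016]
wrist_force: [1.3, -0.0, 1.1]
opening: 1.004
grasp_force: 0.0
```

```bash
python3 -c "
from h import *
st()
a=np.radians(-2.3); ex=np.array([np.cos(a),np.sin(a)]); ey=np.array([-ex[1],ex[0]]); O=np.array([.571,.1137])
s=np.load('side0.npz')['W'].reshape(-1,3); s=s[~np.isnan(s[:,0])]-[0,0,.002]
X=(s[:,:2]-O)@ex; Y=(s[:,:2]-O)@ey
for n,m in (('lip12',(abs(X+38)<12e-3)),('lip12',(abs(X+.038)<.012)&(Y>0)&(Y<.1)),('lip23',(abs(X-.038)<.012)&(Y>0)&(Y<.1)),('right',(abs(X+.114)<.012)&(Y>0)&(Y<.1)),('stop',(abs(X)<.13)&(Y>.108)&(Y<.13)&(s[:,2]<.15))):
    if m.sum(): print(n,m.sum(),np.percentile(s[m,2],[50,90,99]).round(4))
c,W=snap('wrist','w1')
for d in trace('wrist','bottle1')[:3]:
    p=W[d['mask']]; t=p[p[:,2]>.14]; print(d['conf'],d['bbox'],t.mean(0).round(4),t.min(0).round(3),t.max(0).round(3)); go((t[:,0].min()+t[:,0].max())/2,(t[:,1].min()+t[:,1].max())/2,.127,-2.3)
"
```

```text
t 5.42 grasp pt [ 0.7083 -0.0406  0.2832] yawY 177.6 F [ 1.3 -0.   1.1] open 1.004 gf 0.0
lip12 413 [0.0991 0.101  0.1029]
lip23 428 [0.0987 0.1011 0.1025]
right 415 [0.0989 0.101  0.1032]
stop 3300 [0.0548 0.0975 0.1006]
0.53 [420.8, 362.4, 30.6, 21.3] [0.5364 0.1461 0.1779] [ 0.503 -0.032  0.14 ] [0.654 0.196 0.332]
dp [-0.1264  0.1155 -0.151 ] dist 0.228 yaw now 178.3 turn deg -0.6 rad -0.011 tilt [-0.002 -0.005 -1.   ]<string>:11: RuntimeWarning: Mean of empty slice.
  ret = um.true_divide(
Traceback (most recent call last):
ValueError: zero-size array to reduction operation minimum which has no identity
```

View pics/w1.png

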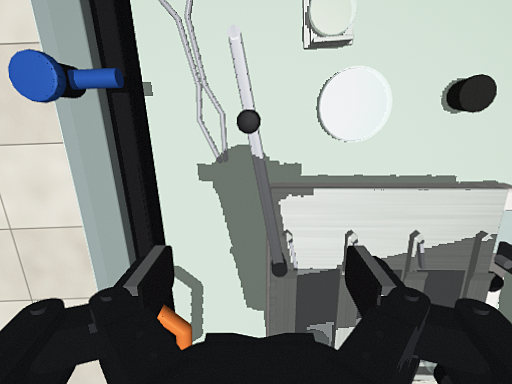

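Emit:
carry_out(plan=[{"dp": [-0.01, 0.038, -0.011], "dr": [0, 0, 0], "grip": 1}, {"dp": [-0.02, 0.076, -0.022], "dr": [0, 0, 0], "grip": 1}, {"dp": [-0.03, 0.114, -0.033], "dr": [0, 0, 0], "grip": 1}, {"dp": [-0.04, 0.152, -0.044], "dr": [0, 0, 0], "grip": 1}, {"dp": [-0.05, 0.19, -0.056], "dr": [0, 0, 0], "grip": 1}])

```text
time_s: 5.93
tool_pos: [0.6549, 0.153, 0.3741]
eef_rot: [-2.184, 2.258, -0.001]
wrist_force: [1.6, 0.2, 0.1]
opening: 1.0
grasp_force: 0.0
```

Emit:
carry_out(plan=[{"dp": [-0.01, 0.037, -0.012], "dr": [0, 0, 0], "grip": 1}, {"dp": [-0.01, 0.037, -0.012], "dr": [0, 0, 0], "grip": 1}, {"dp": [-0.01, 0.037, -0.012], "dr": [0, 0, 0], "grip": 1}, {"dp": [-0.01, 0.037, -0.012], "dr": [0, 0, 0], "grip": 1}, {"dp": [-0.01, 0.037, -0.012], "dr": [0, 0, 0], "grip": 1}])

```text
time_s: 6.35
tool_pos: [0.6462, 0.1879, 0.3625]
eef_rot: [-2.183, 2.258, -0.001]
wrist_force: [-0.3, -0.2, -0.5]
opening: 1.003
grasp_force: 0.0
```

```bash
python3 -c "
from h import *
st(); go(.6485,.186,.128,-2.3)
c,W=snap('side','s1')
for d in trace('side','bottle1')[:3]:
    p=W[d['mask']]; t=p[p[:,2]>.142]; print(d['conf'],d['bbox'],t.mean(0) if len(t) else 0)
"
```

```text
t 6.35 grasp pt [0.6464 0.1879 0.2075] yawY 178.0 F [-0.3 -0.2 -0.5] open 1.003 gf 0.0
dp [ 0.0023 -0.0019 -0.0795] dist 0.08 yaw now 178.0 turn deg -0.3 rad -0.006 tilt [-0.    -0.001 -1.   ]
0.84 [257.4, 248.4, 18.8, 29.0] [0.49518969 0.19169669 0.14630189]
0.55 [191.0, 240.6, 16.2, 25.9] [0.64612489 0.18985896 0.14612728]
```

Emit:
carry_out(plan=[{"dp": [0.001, -0.001, -0.03], "dr": [0, 0, 0], "grip": 1}, {"dp": [0.002, -0.002, -0.06], "dr": [0, 0, 0], "grip": 1}, {"dp": [0.002, -0.002, -0.079], "dr": [0, 0, 0], "grip": 1}, {"dp": [0.002, -0.002, -0.079], "dr": [0, 0, 0], "grip": -1}, {"dp": [0.002, -0.002, -0.079], "dr": [0, 0, 0], "grip": -1}])

```text
time_s: 6.87
tool_pos: [0.6483, 0.1861, 0.2823]
eef_rot: [2.182, -2.258, 0.0]
wrist_force: [0.4, 0.7, 0.7]
opening: 0.75
grasp_force: 0.0
```

Emit:
carry_out(plan=[{"dp": [0, 0, 0], "dr": [0, 0, 0], "grip": -1}, {"dp": [0, 0, 0], "dr": [0, 0, 0], "grip": -1}, {"dp": [0, 0, 0], "dr": [0, 0, 0], "grip": -1}, {"dp": [0, 0, 0], "dr": [0, 0, 0], "grip": -1}, {"dp": [0, 0, 0], "dr": [0, 0, 0], "grip": -1}])

```text
time_s: 7.28
tool_pos: [0.6486, 0.1873, 0.2856]
eef_rot: [-2.182, 2.254, -0.004]
wrist_force: [0.4, 0.2, 6.0]
opening: 0.439
grasp_force: 61.1
```

Emit:
carry_out(plan=[{"dp": [0, 0, 0.02], "dr": [0, 0, 0], "grip": -1}, {"dp": [0, 0, 0.05], "dr": [0, 0, 0], "grip": -1}, {"dp": [0, 0, 0.08], "dr": [0, 0, 0], "grip": -1}, {"dp": [0, 0, 0.08], "dr": [0, 0, 0], "grip": -1}, {"dp": [0, 0, 0.08], "dr": [0, 0, 0], "grip": -1}])

```text
time_s: 7.7
tool_pos: [0.6479, 0.1873, 0.3655]
eef_rot: [-2.181, 2.254, -0.002]
wrist_force: [-0.9, -0.2, -0.3]
opening: 0.437
grasp_force: 60.5
```

```bash
python3 -c "
from h import *
st(); c,W=snap('side','s2')
p=W.reshape(-1,3); p=p[~np.isnan(p[:,0])]
# tray rim both cams
c2,W2=snap('scene')
for n,p,dz in (('side',p,.002),('scene',W2.reshape(-1,3),0)):
    p=p[~np.isnan(p[:,0])]-[0,0,dz]; m=(p[:,2]>.013)&(p[:,2]<.027)&(p[:,0]>.33)&(p[:,0]<.53)&(p[:,1]>.29)&(p[:,1]<.46)
    print(n,np.percentile(p[m],[1,99],axis=0).round(4),cv2.minAreaRect(p[m][:,:2].astype(np.float32)*1000))
for d in trace('side','bottle1')[:3]:
    p=W[d['mask']]; print(d['conf'],d['bbox'],np.nanpercentile(p,[2,50,98],axis=0).round(3).tolist())
"
```

```text
t 7.7 grasp pt [0.6486 0.1878 0.2105] yawY 178.1 F [-0.9 -0.2 -0.3] open 0.437 gf 60.5
side [[0.3503 0.318  0.0137]
 [0.5045 0.4171 0.0231]] ((427.4254455566406, 367.4945068359375), (150.4300537109375, 88.96849060058594), 6.916566371917725)
scene [[0.3534 0.3177 0.013 ]
 [0.5065 0.4377 0.0213]] ((429.43792724609375, 376.9765625), (152.08370971679688, 108.2710189819336), 7.775266170501709)
0.84 [256.5, 248.5, 21.1, 29.8] [[0.476, 0.175, 0.091], [0.493, 0.202, 0.139], [0.512, 0.211, 0.149]]
0.63 [188.2, 239.2, 17.9, 7.0] [[0.63, 0.194, 0.168], [0.643, 0.204, 0.18], [0.661, 0.207, 0.192]]
```

View pics/s2.png

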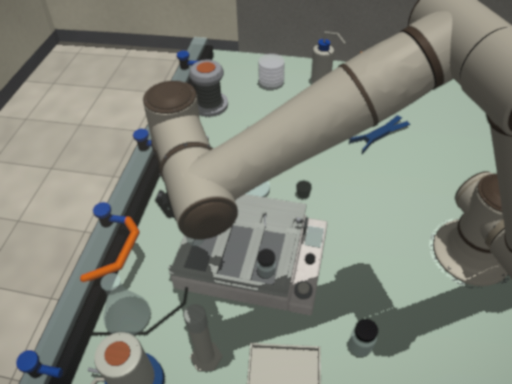

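Emit:
carry_out(plan=[{"dp": [-0.037, 0, 0.01], "dr": [0, 0, 0], "grip": -1}, {"dp": [-0.074, 0, 0.02], "dr": [0, 0, 0], "grip": -1}, {"dp": [-0.111, 0, 0.03], "dr": [0, 0, 0], "grip": -1}, {"dp": [-0.148, 0, 0.03], "dr": [0, 0, 0], "grip": -1}, {"dp": [-0.185, 0, 0.03], "dr": [0, 0, 0], "grip": -1}])

```text
time_s: 8.27
tool_pos: [0.4612, 0.1868, 0.3917]
eef_rot: [2.183, -2.257, -0.001]
wrist_force: [0.1, 0.5, -1.3]
opening: 0.446
grasp_force: 42.9
```

Emit:
carry_out(plan=[{"dp": [0, 0.038, 0], "dr": [0, 0, 0], "grip": -1}, {"dp": [0, 0.076, 0], "dr": [0, 0, 0], "grip": -1}, {"dp": [0, 0.114, 0], "dr": [0, 0, 0], "grip": -1}, {"dp": [0, 0.152, 0], "dr": [0, 0, 0], "grip": -1}, {"dp": [0, 0.19, 0], "dr": [0, 0, 0], "grip": -1}])

```text
time_s: 8.68
tool_pos: [0.4623, 0.3786, 0.3914]
eef_rot: [2.183, -2.256, 0.0]
wrist_force: [1.2, 0.8, -0.1]
opening: 0.436
grasp_force: 62.5
```

```bash
python3 -c "
from h import *
st(); go(.464,.379,.051,-2.3)
W=np.load('side0.npz')['W']; p=W[318:354,353:378].reshape(-1,3); print(np.nanpercentile(p[p[:,2]>.03],[2,50,98],axis=0).round(3))
"
```

```text
t 8.68 grasp pt [0.462  0.3783 0.2364] yawY 178.1 F [ 1.2  0.8 -0.1] open 0.436 gf 62.5
dp [ 0.0017  0.0004 -0.1854] dist 0.185 yaw now 178.1 turn deg -0.4 rad -0.007 tilt [ 0.002  0.002 -1.   ]
[[0.249 0.274 0.033]
 [0.272 0.305 0.084]
 [0.294 0.319 0.089]]
```

Emit:
carry_out(plan=[{"dp": [0.001, 0, -0.04], "dr": [0, 0, 0], "grip": -1}, {"dp": [0.002, 0, -0.08], "dr": [0, 0, 0], "grip": -1}, {"dp": [0.002, 0, -0.12], "dr": [0, 0, 0], "grip": -1}, {"dp": [0.002, 0, -0.15], "dr": [0, 0, 0], "grip": -1}, {"dp": [0.002, 0, -0.165], "dr": [0, 0, 0], "grip": -1}])

```text
time_s: 9.1
tool_pos: [0.4633, 0.3755, 0.2214]
eef_rot: [2.176, -2.251, 0.001]
wrist_force: [0.1, 0.1, -0.8]
opening: 0.44
grasp_force: 62.5
```

Emit:
carry_out(plan=[{"dp": [0, 0, -0.006], "dr": [0, 0, 0], "grip": -1}, {"dp": [0, 0, -0.012], "dr": [0, 0, 0], "grip": -1}, {"dp": [0, 0, -0.016], "dr": [0, 0, 0], "grip": -1}, {"dp": [0, 0, -0.019], "dr": [0, 0, 0], "grip": -1}, {"dp": [0, 0, -0.019], "dr": [0, 0, 0], "grip": -1}])

```text
time_s: 9.52
tool_pos: [0.465, 0.3772, 0.2092]
eef_rot: [-2.184, 2.257, 0.0]
wrist_force: [-0.0, -0.1, -0.6]
opening: 0.437
grasp_force: 62.5
```

```bash
python3 -c "
from h import *
st()"
```

```text
t 9.52 grasp pt [0.4651 0.3774 0.0542] yawY 178.1 F [-0.  -0.1 -0.6] open 0.437 gf 62.5
```

Emit:
carry_out(plan=[{"dp": [0, 0, -0.004], "dr": [0, 0, 0], "grip": -1}, {"dp": [0, 0, -0.004], "dr": [0, 0, 0], "grip": -1}, {"dp": [0, 0, -0.004], "dr": [0, 0, 0], "grip": 0.4}, {"dp": [0, 0, -0.004], "dr": [0, 0, 0], "grip": 0.4}, {"dp": [0, 0, -0.004], "dr": [0, 0, 0], "grip": 0.4}])

```text
time_s: 9.93
tool_pos: [0.465, 0.3773, 0.2052]
eef_rot: [-2.184, 2.257, 0.0]
wrist_force: [0.4, 0.2, -0.1]
opening: 0.697
grasp_force: 0.0
```

Emit:
carry_out(plan=[{"dp": [0, 0, 0], "dr": [0, 0, 0], "grip": 0.4}, {"dp": [0, 0, 0.03], "dr": [0, 0, 0], "grip": 0.4}, {"dp": [0, 0, 0.07], "dr": [0, 0, 0], "grip": 0.4}, {"dp": [0, 0, 0.11], "dr": [0, 0, 0], "grip": 0.8}, {"dp": [0, 0, 0.15], "dr": [0, 0, 0], "grip": 1}])

```text
time_s: 10.35
tool_pos: [0.4648, 0.3769, 0.3565]
eef_rot: [2.184, -2.257, 0.0]
wrist_force: [1.1, 1.5, -1.1]
opening: 0.95
grasp_force: 0.0
```

Emit:
carry_out(plan=[{"dp": [0.005, -0.037, 0], "dr": [0, 0, 0], "grip": 1}, {"dp": [0.01, -0.075, 0], "dr": [0, 0, 0], "grip": 1}, {"dp": [0.016, -0.113, 0], "dr": [0, 0, 0], "grip": 1}, {"dp": [0.024, -0.15, 0], "dr": [0, 0, 0], "grip": 1}, {"dp": [0.032, -0.187, 0], "dr": [0, 0, 0], "grip": 1}])

```text
time_s: 10.77
tool_pos: [0.4966, 0.1884, 0.3552]
eef_rot: [-2.185, 2.256, -0.0]
wrist_force: [1.1, 0.6, 0.2]
opening: 1.004
grasp_force: 0.0
```

```bash
python3 -c "
from h import *
st(); go(.4965,.190,.128,-2.3)
c,W=snap('scene','s3')
for d in trace('scene','bottle1')[:3]:
    p=W[d['mask']]; print(d['conf'],d['bbox'],np.nanpercentile(p,[2,50,98],axis=0).round(3).tolist())
"
```

```text
t 10.77 grasp pt [0.4967 0.1885 0.2002] yawY 178.2 F [1.1 0.6 0.2] open 1.004 gf 0.0
dp [-0.0001  0.0016 -0.0722] dist 0.072 yaw now 178.2 turn deg -0.5 rad -0.008 tilt [-0.001 -0.001 -1.   ]
0.73 [302.2, 144.9, 13.1, 23.4] [[0.483, 0.17, 0.092], [0.51, 0.183, 0.125], [0.519, 0.203, 0.145]]
0.73 [344.6, 152.6, 15.4, 20.7] [[0.451, 0.355, 0.005], [0.478, 0.367, 0.039], [0.488, 0.395, 0.064]]
```

Emit:
carry_out(plan=[{"dp": [0, 0.001, -0.03], "dr": [0, 0, 0], "grip": 1}, {"dp": [0, 0.001, -0.06], "dr": [0, 0, 0], "grip": 1}, {"dp": [0, 0.001, -0.072], "dr": [0, 0, 0], "grip": 1}, {"dp": [0, 0.001, -0.072], "dr": [0, 0, 0], "grip": -1}, {"dp": [0, 0.001, -0.072], "dr": [0, 0, 0], "grip": -1}])

```text
time_s: 11.28
tool_pos: [0.4971, 0.1916, 0.2826]
eef_rot: [2.185, -2.256, 0.0]
wrist_force: [0.2, 0.8, 0.3]
opening: 0.747
grasp_force: 0.0
```

Emit:
carry_out(plan=[{"dp": [0, 0, 0], "dr": [0, 0, 0], "grip": -1}, {"dp": [0, 0, 0], "dr": [0, 0, 0], "grip": -1}, {"dp": [0, 0, 0], "dr": [0, 0, 0], "grip": -1}, {"dp": [0, 0, 0], "dr": [0, 0, 0], "grip": -1}, {"dp": [0, 0, 0], "dr": [0, 0, 0], "grip": -1}])

```text
time_s: 11.7
tool_pos: [0.4975, 0.1917, 0.2848]
eef_rot: [-2.182, 2.254, -0.002]
wrist_force: [-0.7, 0.5, 6.4]
opening: 0.441
grasp_force: 60.0
```

```bash
python3 -c "
from h import *
st(); go(.394,.371,.3)"
```

```text
t 11.7 grasp pt [0.4981 0.1921 0.1298] yawY 178.2 F [-0.7  0.5  6.4] open 0.441 gf 60.0
dp [-0.1035  0.1793  0.1702] dist 0.268 yaw now 178.2 turn deg 0 rad 0.0 tilt [-0.002 -0.004 -1.   ]
```

Emit:
carry_out(plan=[{"dp": [0, 0, 0.02], "dr": [0, 0, 0], "grip": -1}, {"dp": [0, 0, 0.05], "dr": [0, 0, 0], "grip": -1}, {"dp": [-0.002, 0.004, 0.085], "dr": [0, 0, 0], "grip": -1}, {"dp": [-0.02, 0.035, 0.1], "dr": [0, 0, 0], "grip": -1}, {"dp": [-0.038, 0.066, 0.1], "dr": [0, 0, 0], "grip": -1}])

```text
time_s: 12.12
tool_pos: [0.4596, 0.2574, 0.3878]
eef_rot: [-2.174, 2.254, -0.001]
wrist_force: [0.9, 0.6, -0.1]
opening: 0.437
grasp_force: 60.3
```

Emit:
carry_out(plan=[{"dp": [-0.018, 0.031, 0], "dr": [0, 0, 0], "grip": -1}, {"dp": [-0.036, 0.062, 0], "dr": [0, 0, 0], "grip": -1}, {"dp": [-0.054, 0.093, 0], "dr": [0, 0, 0], "grip": -1}, {"dp": [-0.065, 0.113, 0], "dr": [0, 0, 0], "grip": -1}, {"dp": [-0.065, 0.113, 0], "dr": [0, 0, 0], "grip": -1}])

```text
time_s: 12.53
tool_pos: [0.392, 0.3733, 0.3829]
eef_rot: [-2.188, 2.252, 0.002]
wrist_force: [-0.4, -0.3, -0.7]
opening: 0.439
grasp_force: 60.3
```

Emit:
carry_out(plan=[{"dp": [0, 0, -0.04], "dr": [0, 0, 0], "grip": -1}, {"dp": [0, 0, -0.08], "dr": [0, 0, 0], "grip": -1}, {"dp": [0, 0, -0.12], "dr": [0, 0, 0], "grip": -1}, {"dp": [0, 0, -0.15], "dr": [0, 0, 0], "grip": -1}, {"dp": [0, 0, -0.16], "dr": [0, 0, 0], "grip": -1}])

```text
time_s: 12.95
tool_pos: [0.393, 0.3681, 0.2183]
eef_rot: [2.176, -2.253, 0.002]
wrist_force: [-0.7, -0.8, -1.2]
opening: 0.441
grasp_force: 60.3
```

```bash
python3 -c "
from h import *
st(); go(.394,.371,.049)"
```

```text
t 12.95 grasp pt [0.3921 0.367  0.0633] yawY 178.0 F [-0.7 -0.8 -1.2] open 0.441 gf 60.3
dp [ 0.001   0.0029 -0.0143] dist 0.015 yaw now 178.0 turn deg 0 rad 0.0 tilt [ 0.008  0.005 -1.   ]
```

Emit:
carry_out(plan=[{"dp": [0, 0, -0.006], "dr": [0, 0, 0], "grip": -1}, {"dp": [0, 0, -0.012], "dr": [0, 0, 0], "grip": -1}, {"dp": [0, 0, -0.017], "dr": [0, 0, 0], "grip": -1}, {"dp": [0, 0, -0.017], "dr": [0, 0, 0], "grip": -1}, {"dp": [0, 0, -0.017], "dr": [0, 0, 0], "grip": -1}])

```text
time_s: 13.37
tool_pos: [0.3942, 0.3705, 0.2069]
eef_rot: [-2.183, 2.256, 0.001]
wrist_force: [0.1, -0.6, -0.9]
opening: 0.441
grasp_force: 60.3
```

```bash
python3 -c "
from h import *
st()"
```

```text
t 13.37 grasp pt [0.3944 0.3708 0.0519] yawY 178.1 F [ 0.1 -0.6 -0.9] open 0.441 gf 60.3
```

Emit:
carry_out(plan=[{"dp": [0, 0, -0.002], "dr": [0, 0, 0], "grip": -1}, {"dp": [0, 0, -0.002], "dr": [0, 0, 0], "grip": 0.4}, {"dp": [0, 0, -0.002], "dr": [0, 0, 0], "grip": 0.4}, {"dp": [0, 0, -0.002], "dr": [0, 0, 0], "grip": 0.4}, {"dp": [0, 0, -0.002], "dr": [0, 0, 0], "grip": 0.4}])

```text
time_s: 13.78
tool_pos: [0.3939, 0.3702, 0.204]
eef_rot: [-2.184, 2.257, 0.0]
wrist_force: [-0.5, -0.3, -0.9]
opening: 0.695
grasp_force: 0.0
```

Emit:
carry_out(plan=[{"dp": [0, 0, 0.04], "dr": [0, 0, 0], "grip": 0.4}, {"dp": [0, 0, 0.08], "dr": [0, 0, 0], "grip": 0.4}, {"dp": [0, 0, 0.12], "dr": [0, 0, 0], "grip": 1}, {"dp": [0, 0, 0.16], "dr": [0, 0, 0], "grip": 1}, {"dp": [0, 0, 0.2], "dr": [0, 0, 0], "grip": 1}])

```text
time_s: 14.2
tool_pos: [0.3936, 0.3697, 0.406]
eef_rot: [-2.184, 2.257, 0.0]
wrist_force: [-0.1, 1.2, -0.4]
opening: 0.991
grasp_force: 0.0
```

Emit:
carry_out(plan=[{"dp": [0.011, -0.035, 0.004], "dr": [0, 0, 0], "grip": 1}, {"dp": [0.022, -0.07, 0.008], "dr": [0, 0, 0], "grip": 1}, {"dp": [0.033, -0.105, 0.012], "dr": [0, 0, 0], "grip": 1}, {"dp": [0.044, -0.14, 0.016], "dr": [0, 0, 0], "grip": 1}, {"dp": [0.055, -0.175, 0.02], "dr": [0, 0, 0], "grip": 1}])

```text
time_s: 14.62
tool_pos: [0.4488, 0.1934, 0.4242]
eef_rot: [-2.185, 2.256, 0.0]
wrist_force: [0.2, 0.4, -0.3]
opening: 0.998
grasp_force: 0.0
```

Emit:
carry_out(plan=[{"dp": [0.011, -0.035, 0.004], "dr": [0, 0, 0], "grip": 1}, {"dp": [0.022, -0.07, 0.008], "dr": [0, 0, 0], "grip": 1}, {"dp": [0.033, -0.105, 0.012], "dr": [0, 0, 0], "grip": 1}, {"dp": [0.044, -0.14, 0.016], "dr": [0, 0, 0], "grip": 1}, {"dp": [0.055, -0.175, 0.02], "dr": [0, 0, 0], "grip": 1}])

```text
time_s: 15.03
tool_pos: [0.5038, 0.0183, 0.4442]
eef_rot: [-2.184, 2.257, -0.0]
wrist_force: [0.4, 0.7, 0.2]
opening: 1.004
grasp_force: 0.0
```

Emit:
carry_out(plan=[{"dp": [0.011, -0.035, 0.004], "dr": [0, 0, 0], "grip": 1}, {"dp": [0.022, -0.07, 0.008], "dr": [0, 0, 0], "grip": 1}, {"dp": [0.033, -0.105, 0.012], "dr": [0, 0, 0], "grip": 1}, {"dp": [0.044, -0.14, 0.016], "dr": [0, 0, 0], "grip": 1}, {"dp": [0.055, -0.175, 0.02], "dr": [0, 0, 0], "grip": 1}])

```text
time_s: 15.45
tool_pos: [0.5589, -0.1567, 0.464]
eef_rot: [-2.184, 2.258, -0.0]
wrist_force: [0.7, -0.2, 0.6]
opening: 1.001
grasp_force: 0.0
```

```bash
cat > c.py <<'E'
from h import *
import sys
st(); c,W=snap('wrist',sys.argv[1]); np.savez(sys.argv[1]+'.npz',W=W)
for d in trace('wrist','carrier1')[:4]:
    p=W[d['mask']]; p=p[~np.isnan(p[:,0])]; g=p[(p[:,2]>.062)&(p[:,2]<.078)]; f=p[(p[:,2]>.003)&(p[:,2]<.045)]
    print(round(d['conf'],2),d['bbox'],'zmax',np.percentile(p[:,2],99).round(4))
    for q in (g,f):
        if len(q)>10: print(len(q),'rect',np.round(cv2.minAreaRect(q[:,:2].astype(np.float32)*1000)[0],1),np.round(cv2.minAreaRect(q[:,:2].astype(np.float32)*1000)[1],1),round(cv2.minAreaRect(q[:,:2].astype(np.float32)*1000)[2],1))
E
python3 c.py w2
```

```text
t 15.45 grasp pt [ 0.559  -0.1567  0.309 ] yawY 178.1 F [ 0.7 -0.2  0.6] open 1.001 gf 0.0
0.8 [265.9, 0.0, 51.4, 85.3] zmax 0.0722
328 rect [ 511.6 -333.7] [16.  21.6] 6.7
3262 rect [ 509.7 -317.1] [59.9 98.6] 6.2
0.66 [98.5, 156.9, 73.6, 182.3] zmax 0.3263
75 rect [ 775.6 -114. ] [ 26.5 122.3] 10.6
0.58 [181.8, 19.5, 58.0, 129.8] zmax 0.0723
522 rect [ 622.9 -261.5] [17.5 38.6] 1.1
4882 rect [ 623.1 -262.1] [ 61.6 149.6] 1.3
```

View pics/w2.png

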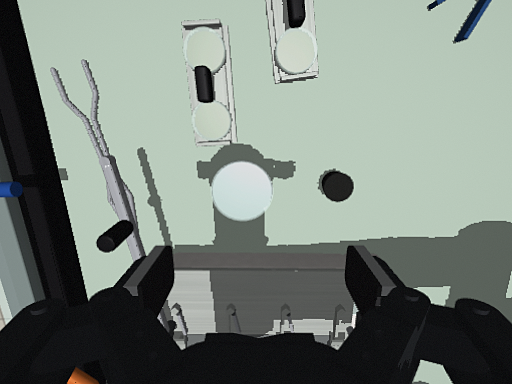

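Emit:
carry_out(plan=[{"dp": [0.013, -0.021, -0.03], "dr": [0, 0, 0.01], "grip": 1}, {"dp": [0.026, -0.042, -0.06], "dr": [0, 0, 0.02], "grip": 1}, {"dp": [0.039, -0.063, -0.09], "dr": [0, 0, 0.03], "grip": 1}, {"dp": [0.052, -0.084, -0.12], "dr": [0, 0, 0.045], "grip": 1}, {"dp": [0.064, -0.105, -0.15], "dr": [0, 0, 0.056], "grip": 1}])

```text
time_s: 15.97
tool_pos: [0.6233, -0.2602, 0.3123]
eef_rot: [-2.248, 2.194, 0.0]
wrist_force: [0.5, -0.1, 0.8]
opening: 1.005
grasp_force: 0.0
```

Emit:
carry_out(plan=[{"dp": [0, 0, -0.02], "dr": [0, 0, 0], "grip": 1}, {"dp": [0, 0, -0.03], "dr": [0, 0, 0], "grip": 1}, {"dp": [0, 0, -0.03], "dr": [0, 0, 0], "grip": 1}, {"dp": [0, 0, -0.03], "dr": [0, 0, 0], "grip": 1}, {"dp": [0, 0, -0.03], "dr": [0, 0, 0], "grip": 1}])

```text
time_s: 16.38
tool_pos: [0.6234, -0.2592, 0.2862]
eef_rot: [-2.247, 2.193, -0.005]
wrist_force: [-0.1, -1.1, 0.8]
opening: 1.002
grasp_force: 0.0
```

```bash
python3 -c "
from h import *
st(); go(.623,-.262,.056,1.3)
s=np.load('w2.npz')['W'].reshape(-1,3); s=s[~np.isnan(s[:,0])]
w=s[(s[:,2]>.08)&(s[:,2]<.09)&(s[:,0]>.4)&(s[:,0]<.75)&(s[:,1]<.03)&(s[:,1]>-.06)]
# front edge line
xs=np.arange(.47,.66,.01); e=[(x,w[abs(w[:,0]-x)<.005,1].min()) for x in xs if (abs(w[:,0]-x)<.005).sum()>5]; e=np.array(e); k=np.polyfit(e[:,0],e[:,1],1); print('edge slope deg',np.degrees(np.arctan(k[0])),'y at .5655',np.polyval(k,.5655),'expect',.1137-.138)
a=np.radians(-2.3); u=s[:,0]*np.cos(a)+s[:,1]*np.sin(a); v=-s[:,0]*np.sin(a)+s[:,1]*np.cos(a)
m=(s[:,2]>.091)&(s[:,2]<.107)&(u>.44)&(u<.7)&(v>.03)&(v<.11)
h,b=np.histogram(u[m],bins=np.arange(.44,.7,.004)); print([(round(x*1000),int(n)) for x,n in zip(b,h) if n>3])
"
```

```text
t 16.38 grasp pt [ 0.624  -0.2594  0.1312] yawY -178.6 F [-0.1 -1.1  0.8] open 1.002 gf 0.0
dp [-0.0004 -0.0028 -0.0752] dist 0.075 yaw now -178.6 turn deg -0.1 rad -0.002 tilt [ 0.001 -0.004 -1.   ]
edge slope deg -2.390169694302506 y at .5655 -0.022886380324880193 expect -0.024300000000000016
[(440, 8), (444, 14), (448, 37), (452, 89), (456, 74), (460, 20), (512, 4), (516, 21), (520, 45), (524, 20), (528, 61), (532, 20), (588, 9), (592, 33), (596, 39), (600, 26), (604, 72), (664, 14), (668, 56), (672, 69), (676, 48), (680, 41), (684, 33), (688, 21)]
```

Emit:
carry_out(plan=[{"dp": [0, -0.001, -0.03], "dr": [0, 0, 0], "grip": 1}, {"dp": [0, -0.003, -0.06], "dr": [0, 0, 0], "grip": 1}, {"dp": [0, -0.003, -0.075], "dr": [0, 0, 0], "grip": 1}, {"dp": [0, -0.003, -0.075], "dr": [0, 0, 0], "grip": -1}, {"dp": [0, -0.003, -0.075], "dr": [0, 0, 0], "grip": -1}])

```text
time_s: 16.8
tool_pos: [0.6235, -0.2625, 0.2103]
eef_rot: [-2.248, 2.194, -0.003]
wrist_force: [0.2, -0.6, 0.7]
opening: 0.748
grasp_force: 0.0
```

Emit:
carry_out(plan=[{"dp": [0, 0, 0], "dr": [0, 0, 0], "grip": -1}, {"dp": [0, 0, 0], "dr": [0, 0, 0], "grip": -1}, {"dp": [0, 0, 0], "dr": [0, 0, 0], "grip": -1}, {"dp": [0, 0, 0], "dr": [0, 0, 0], "grip": -1}, {"dp": [0, 0, 0], "dr": [0, 0, 0], "grip": -1}])

```text
time_s: 17.22
tool_pos: [0.6233, -0.2629, 0.2105]
eef_rot: [-2.247, 2.195, -0.003]
wrist_force: [-1.9, 1.8, 5.3]
opening: 0.181
grasp_force: 60.1
```

Emit:
carry_out(plan=[{"dp": [0, 0, 0], "dr": [0, 0, 0], "grip": -1}, {"dp": [0, 0, 0], "dr": [0, 0, 0], "grip": -1}, {"dp": [0, 0, 0], "dr": [0, 0, 0], "grip": -1}, {"dp": [0, 0, 0], "dr": [0, 0, 0], "grip": -1}, {"dp": [0, 0, 0], "dr": [0, 0, 0], "grip": -1}])

```text
time_s: 17.63
tool_pos: [0.6233, -0.2629, 0.2104]
eef_rot: [-2.247, 2.195, -0.003]
wrist_force: [-1.2, 2.0, 5.5]
opening: 0.182
grasp_force: 60.2
```

```bash
python3 -c "
from h import *
st()"
```

```text
t 17.63 grasp pt [ 0.6237 -0.263   0.0555] yawY -178.7 F [-1.2  2.   5.5] open 0.182 gf 60.2
```

Emit:
carry_out(plan=[{"dp": [0, 0, 0.03], "dr": [0, 0, 0], "grip": -1}, {"dp": [0, 0, 0.07], "dr": [0, 0, -0.02], "grip": -1}, {"dp": [0, 0.004, 0.11], "dr": [0, 0, -0.04], "grip": -1}, {"dp": [-0.011, 0.035, 0.125], "dr": [0, 0, -0.063], "grip": -1}, {"dp": [-0.022, 0.07, 0.125], "dr": [0, 0, -0.063], "grip": -1}])

```text
time_s: 18.05
tool_pos: [0.6017, -0.1939, 0.3383]
eef_rot: [-2.168, 2.265, -0.013]
wrist_force: [0.2, 0.7, -2.7]
opening: 0.179
grasp_force: 59.4
```

Emit:
carry_out(plan=[{"dp": [-0.01, 0.035, 0], "dr": [0, 0, 0], "grip": -1}, {"dp": [-0.02, 0.07, 0], "dr": [0, 0, 0], "grip": -1}, {"dp": [-0.03, 0.105, 0], "dr": [0, 0, 0], "grip": -1}, {"dp": [-0.038, 0.134, 0], "dr": [0, 0, 0], "grip": -1}, {"dp": [-0.038, 0.134, 0], "dr": [0, 0, 0], "grip": -1}])

```text
time_s: 18.47
tool_pos: [0.561, -0.0549, 0.3329]
eef_rot: [2.181, -2.26, -0.005]
wrist_force: [-0.1, -0.3, -3.3]
opening: 0.179
grasp_force: 59.3
```

```bash
cat > e.py <<'E'
from h import *
import sys
st(); c,W=snap('wrist',sys.argv[1]); p=W.reshape(-1,3); p=p[~np.isnan(p[:,0])]
g=state(); y0=g['tool_pos'][1]; x0=g['tool_pos'][0]
# rear half of held carrier as seen by wrist camera (behind the tool)
m=(abs(p[:,0]-x0)<.05)&(p[:,1]<y0-.015)&(p[:,1]>y0-.1)&(p[:,2]>.09)&(p[:,2]<.2)
q=p[m]; print('rear',len(q),np.percentile(q,[2,50,98],axis=0).round(4).tolist(), cv2.minAreaRect(q[:,:2].astype(np.float32)*1000))
d=q[(abs(q[:,0]-x0)<.02)&(q[:,1]<y0-.03)&(q[:,1]>y0-.06)]; print('dish top z',np.median(d[:,2]).round(4),'expect',round(float(g['tool_pos'][2]-.155-.0555+.034),4))
E
python3 e.py w3; python3 -c "
from h import *
go(.5636,-.0592,.1415,-2.3)"
```

```text
t 18.47 grasp pt [ 0.5605 -0.0547  0.1779] yawY 177.9 F [-0.1 -0.3 -3.3] open 0.179 gf 59.3
rear 11565 [[0.5305, -0.1276, 0.1295], [0.5588, -0.1014, 0.156], [0.5856, -0.0723, 0.1892]] ((558.4338989257812, -99.58586120605469), (57.802520751953125, 59.99217224121094), 88.13691711425781)
dish top z 0.156 expect 0.1566
dp [ 0.0018 -0.0027 -0.0366] dist 0.037 yaw now 177.9 turn deg -0.2 rad -0.004 tilt [-0.001  0.002 -1.   ]
```

View pics/w3.png

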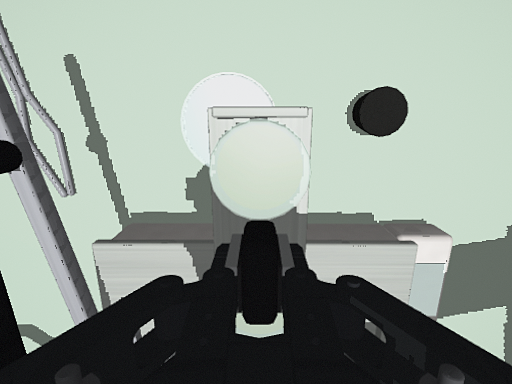

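Emit:
carry_out(plan=[{"dp": [0, 0, -0.015], "dr": [0, 0, 0], "grip": -1}, {"dp": [0, 0, -0.03], "dr": [0, 0, 0], "grip": -1}, {"dp": [0, 0, -0.03], "dr": [0, 0, 0], "grip": -1}, {"dp": [0, 0, -0.03], "dr": [0, 0, 0], "grip": -1}, {"dp": [0, 0, -0.03], "dr": [0, 0, 0], "grip": -1}])

```text
time_s: 18.93
tool_pos: [0.5633, -0.0594, 0.304]
eef_rot: [-2.176, 2.266, -0.001]
wrist_force: [0.3, -0.8, -2.4]
opening: 0.18
grasp_force: 59.2
```

```bash
python3 -c "
from h import *
st(); go(.5636,-.0592,.1415,-2.3); print(np.degrees(state()['q']).round(1))"
```

```text
t 18.93 grasp pt [ 0.5634 -0.0595  0.149 ] yawY 177.7 F [ 0.3 -0.8 -2.4] open 0.18 gf 59.2
dp [ 0.0003  0.0002 -0.0075] dist 0.008 yaw now 177.7 turn deg 0.0 rad 0.0 tilt [ 0. -0. -1.]
[ 10.4  21.7 -15.9   0.  -52.4 -12.7]
```

Emit:
carry_out(plan=[{"dp": [0, 0, -0.004], "dr": [0, 0, 0], "grip": -1}, {"dp": [0, 0, -0.0075], "dr": [0, 0, 0], "grip": -1}, {"dp": [0.0008, 0.02, -0.0075], "dr": [0, 0, 0], "grip": -1}, {"dp": [0.0016, 0.04, -0.0075], "dr": [0, 0, 0], "grip": -1}, {"dp": [0.0022, 0.055, -0.0075], "dr": [0, 0, 0], "grip": -1}])

```text
time_s: 19.35
tool_pos: [0.5645, -0.0036, 0.2959]
eef_rot: [2.174, -2.264, -0.002]
wrist_force: [-0.7, -3.1, -3.8]
opening: 0.182
grasp_force: 59.4
```

Emit:
carry_out(plan=[{"dp": [0.0006, 0.015, 0], "dr": [0, 0, 0], "grip": -1}, {"dp": [0.0012, 0.03, 0], "dr": [0, 0, 0], "grip": -1}, {"dp": [0.0018, 0.045, 0], "dr": [0, 0, 0], "grip": -1}, {"dp": [0.0024, 0.06, 0], "dr": [0, 0, 0], "grip": -1}, {"dp": [0.0024, 0.06, 0], "dr": [0, 0, 0], "grip": -1}])

```text
time_s: 19.77
tool_pos: [0.567, 0.0579, 0.2958]
eef_rot: [2.178, -2.263, -0.002]
wrist_force: [-2.7, 1.9, -3.1]
opening: 0.178
grasp_force: 59.4
```

```bash
python3 -c "
from h import *
st(); go(.5720,.1507,.1415,-2.3)"
```

```text
t 19.77 grasp pt [0.5667 0.0579 0.1408] yawY 177.8 F [-2.7  1.9 -3.1] open 0.178 gf 59.4
dp [0.005  0.0928 0.0007] dist 0.093 yaw now 177.8 turn deg -0.1 rad -0.002 tilt [-0.     0.002 -1.   ]
```

Emit:
carry_out(plan=[{"dp": [0.001, 0.015, 0.0005], "dr": [0, 0, 0], "grip": -1}, {"dp": [0.002, 0.03, 0.0005], "dr": [0, 0, 0], "grip": -1}, {"dp": [0.003, 0.045, 0.0005], "dr": [0, 0, 0], "grip": -1}, {"dp": [0.003, 0.06, 0.0005], "dr": [0, 0, 0], "grip": -1}, {"dp": [0.004, 0.075, 0.0005], "dr": [0, 0, 0], "grip": -1}])

```text
time_s: 20.18
tool_pos: [0.571, 0.1324, 0.2963]
eef_rot: [2.175, -2.265, -0.002]
wrist_force: [-3.3, -0.7, -3.1]
opening: 0.179
grasp_force: 59.4
```

Emit:
carry_out(plan=[{"dp": [0, 0.005, 0], "dr": [0, 0, 0], "grip": -1}, {"dp": [0, 0.01, 0], "dr": [0, 0, 0], "grip": -1}, {"dp": [0, 0.014, 0], "dr": [0, 0, 0], "grip": -1}, {"dp": [0, 0.016, 0], "dr": [0, 0, 0], "grip": -1}, {"dp": [0, 0.017, 0], "dr": [0, 0, 0], "grip": -1}])

```text
time_s: 20.6
tool_pos: [0.5714, 0.1482, 0.2966]
eef_rot: [2.176, -2.266, -0.0]
wrist_force: [-3.2, -0.2, -3.3]
opening: 0.179
grasp_force: 59.4
```

```bash
python3 -c "
from h import *
st(); go(.5720,.1507,.1415,-2.3)"
```

```text
t 20.6 grasp pt [0.5714 0.1482 0.1416] yawY 177.7 F [-3.2 -0.2 -3.3] open 0.179 gf 59.4
dp [ 0.0006  0.0025 -0.0001] dist 0.003 yaw now 177.7 turn deg 0.0 rad 0.0 tilt [ 0.  0. -1.]
```

Emit:
carry_out(plan=[{"dp": [0, 0.001, 0], "dr": [0, 0, 0], "grip": -1}, {"dp": [0, 0.002, 0], "dr": [0, 0, 0], "grip": -1}, {"dp": [0, 0.003, 0], "dr": [0, 0, 0], "grip": -1}, {"dp": [0, 0.003, 0], "dr": [0, 0, 0], "grip": -1}, {"dp": [0, 0.003, 0], "dr": [0, 0, 0], "grip": -1}])

```text
time_s: 21.02
tool_pos: [0.5719, 0.151, 0.2971]
eef_rot: [-2.176, 2.264, -0.001]
wrist_force: [0.3, -1.6, -2.9]
opening: 0.18
grasp_force: 59.5
```

Emit:
carry_out(plan=[{"dp": [0, 0.001, 0], "dr": [0, 0, 0], "grip": -1}, {"dp": [0, 0.002, 0], "dr": [0, 0, 0], "grip": -1}, {"dp": [0, 0.002, 0], "dr": [0, 0, 0], "grip": -1}, {"dp": [0, 0.002, 0], "dr": [0, 0, 0], "grip": -1}, {"dp": [0, 0.002, 0], "dr": [0, 0, 0], "grip": -1}])

```text
time_s: 21.43
tool_pos: [0.5717, 0.1519, 0.297]
eef_rot: [2.175, -2.264, 0.003]
wrist_force: [1.2, -6.8, -1.6]
opening: 0.178
grasp_force: 59.6
```

```bash
python3 -c "
from h import *
st()"
```

```text
t 21.43 grasp pt [0.5717 0.1514 0.142 ] yawY 177.7 F [ 1.2 -6.8 -1.6] open 0.178 gf 59.6
```

Emit:
carry_out(plan=[{"dp": [0, -0.001, 0], "dr": [0, 0, 0], "grip": 0.6}, {"dp": [0, -0.001, 0], "dr": [0, 0, 0], "grip": 0.6}, {"dp": [0, -0.001, 0], "dr": [0, 0, 0], "grip": 0.6}, {"dp": [0, -0.001, 0], "dr": [0, 0, 0], "grip": 0.6}, {"dp": [0, -0.001, 0.01], "dr": [0, 0, 0], "grip": 0.6}])

```text
time_s: 21.85
tool_pos: [0.571, 0.1523, 0.3054]
eef_rot: [2.174, -2.263, -0.002]
wrist_force: [-0.8, 0.1, -0.7]
opening: 0.798
grasp_force: 0.0
```

Emit:
carry_out(plan=[{"dp": [0, 0, 0.03], "dr": [0, 0, 0], "grip": 0.6}, {"dp": [0, 0, 0.06], "dr": [0, 0, 0], "grip": 0.6}, {"dp": [0, 0, 0.1], "dr": [0, 0, 0], "grip": 1}, {"dp": [-0.006, -0.03, 0.12], "dr": [0, 0, 0], "grip": 1}, {"dp": [-0.014, -0.068, 0.13], "dr": [0, 0, 0], "grip": 1}])

```text
time_s: 22.27
tool_pos: [0.5582, 0.0854, 0.4418]
eef_rot: [-2.176, 2.255, -0.007]
wrist_force: [0.4, -0.9, 0.2]
opening: 1.001
grasp_force: 0.0
```

Emit:
carry_out(plan=[{"dp": [-0.01, -0.038, 0.003], "dr": [0, 0, 0], "grip": 1}, {"dp": [-0.02, -0.076, 0.006], "dr": [0, 0, 0], "grip": 1}, {"dp": [-0.03, -0.114, 0.009], "dr": [0, 0, 0], "grip": 1}, {"dp": [-0.04, -0.152, 0.012], "dr": [0, 0, 0], "grip": 1}, {"dp": [-0.05, -0.19, 0.015], "dr": [0, 0, 0], "grip": 1}])

```text
time_s: 22.68
tool_pos: [0.5065, -0.1073, 0.4533]
eef_rot: [-2.177, 2.263, -0.002]
wrist_force: [0.2, -0.7, -1.0]
opening: 0.998
grasp_force: 0.0
```

Emit:
carry_out(plan=[{"dp": [0, -0.035, 0.003], "dr": [0, 0, 0.03], "grip": 1}, {"dp": [0, -0.07, 0.006], "dr": [0, 0, 0.06], "grip": 1}, {"dp": [0, -0.1, 0.009], "dr": [0, 0, 0.09], "grip": 1}, {"dp": [0, -0.1, 0.009], "dr": [0, 0, 0.12], "grip": 1}, {"dp": [0, -0.1, 0.009], "dr": [0, 0, 0.15], "grip": 1}])

```text
time_s: 23.1
tool_pos: [0.5072, -0.2075, 0.4617]
eef_rot: [-2.338, 2.097, -0.002]
wrist_force: [0.2, 0.8, -0.4]
opening: 0.998
grasp_force: 0.0
```

```bash
python3 c.py w4; python3 -c "
from h import *
go(.512,-.342,.056,6.5)
for cam,dz in (('side',.002),('scene',0)):
    c,W=snap(cam,'s5'+cam); p=W.reshape(-1,3); p=p[~np.isnan(p[:,0])]-[0,0,dz]
    O=np.array([.5705,.1137]); a=np.radians(-2.3); X=(p[:,:2]-O)@[np.cos(a),np.sin(a)]; Y=(p[:,:2]-O)@[-np.sin(a),np.cos(a)]
    m=(abs(X)<.03)&(abs(Y-.03)<.05)&(p[:,2]>.145)&(p[:,2]<.165); print(cam,'grip in shaker',m.sum(),X[m].min(),X[m].max(),Y[m].min(),Y[m].max(),np.percentile(p[m,2],95))
"
```

```text
t 23.1 grasp pt [ 0.5074 -0.2076  0.3067] yawY -173.8 F [ 0.2  0.8 -0.4] open 0.998 gf 0.0
0.95 [244.9, 0.0, 47.9, 124.3] zmax 0.0725
527 rect [ 511.9 -341.8] [15.  38.4] 6.6
4841 rect [ 512.  -341.5] [ 59.9 146. ] 6.2
dp [ 0.0047 -0.1357 -0.2506] dist 0.285 yaw now -173.8 turn deg 0.3 rad 0.004 tilt [ 0.    -0.001 -1.   ]
side grip in shaker 134 -0.008941124201665481 0.007194036104165766 0.016452143558274308 0.05825849257485583 0.15861708686961967
scene grip in shaker 97 -0.006117218768836365 0.01163823258455359 0.017185705895972 0.05700432025622539 0.15681193379674244
```

View pics/s5side.png

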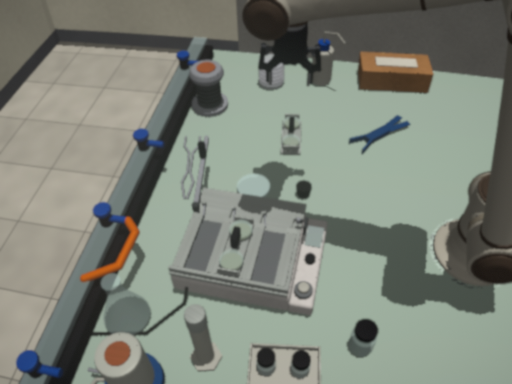

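Emit:
carry_out(plan=[{"dp": [0.001, -0.03, -0.02], "dr": [0, 0, 0], "grip": 1}, {"dp": [0.002, -0.06, -0.04], "dr": [0, 0, 0], "grip": 1}, {"dp": [0.003, -0.09, -0.06], "dr": [0, 0, 0], "grip": 1}, {"dp": [0.004, -0.12, -0.08], "dr": [0, 0, 0], "grip": 1}, {"dp": [0.005, -0.134, -0.11], "dr": [0, 0, 0], "grip": 1}])

```text
time_s: 23.72
tool_pos: [0.5132, -0.3422, 0.3521]
eef_rot: [-2.339, 2.096, -0.009]
wrist_force: [1.5, -0.9, -0.8]
opening: 1.003
grasp_force: 0.0
```

Emit:
carry_out(plan=[{"dp": [0, 0, -0.03], "dr": [0, 0, 0], "grip": 1}, {"dp": [0, 0, -0.06], "dr": [0, 0, 0], "grip": 1}, {"dp": [0, 0, -0.06], "dr": [0, 0, 0], "grip": 1}, {"dp": [0, 0, -0.06], "dr": [0, 0, 0], "grip": 1}, {"dp": [0, 0, -0.06], "dr": [0, 0, 0], "grip": 1}])

```text
time_s: 24.13
tool_pos: [0.5136, -0.3398, 0.2928]
eef_rot: [-2.341, 2.094, -0.005]
wrist_force: [0.7, -0.5, -0.0]
opening: 0.999
grasp_force: 0.0
```

```bash
python3 -c "
from h import *
st(); go(.512,-.3418,.056,6.4)"
```

```text
t 24.13 grasp pt [ 0.514  -0.3401  0.1378] yawY -173.6 F [ 0.7 -0.5 -0. ] open 0.999 gf 0.0
dp [-0.0016 -0.002  -0.0818] dist 0.082 yaw now -173.6 turn deg 0.0 rad 0.0 tilt [ 0.002 -0.003 -1.   ]
```

Emit:
carry_out(plan=[{"dp": [-0.001, -0.001, -0.03], "dr": [0, 0, 0], "grip": 1}, {"dp": [-0.001, -0.001, -0.065], "dr": [0, 0, 0], "grip": 1}, {"dp": [-0.001, -0.001, -0.082], "dr": [0, 0, 0], "grip": 1}, {"dp": [-0.001, -0.001, -0.082], "dr": [0, 0, 0], "grip": -1}, {"dp": [-0.001, -0.001, -0.082], "dr": [0, 0, 0], "grip": -1}])

```text
time_s: 24.55
tool_pos: [0.5126, -0.3409, 0.2106]
eef_rot: [-2.341, 2.094, -0.004]
wrist_force: [0.2, -0.2, 0.4]
opening: 0.75
grasp_force: 0.0
```

Emit:
carry_out(plan=[{"dp": [0, 0, 0], "dr": [0, 0, 0], "grip": -1}, {"dp": [0, 0, 0], "dr": [0, 0, 0], "grip": -1}, {"dp": [0, 0, 0], "dr": [0, 0, 0], "grip": -1}, {"dp": [0, 0, 0], "dr": [0, 0, 0], "grip": -1}, {"dp": [0, 0, 0], "dr": [0, 0, 0], "grip": -1}])

```text
time_s: 24.97
tool_pos: [0.5119, -0.341, 0.2105]
eef_rot: [-2.34, 2.095, -0.004]
wrist_force: [-0.5, 1.1, 5.3]
opening: 0.177
grasp_force: 60.2
```

Emit:
carry_out(plan=[{"dp": [0, 0, 0], "dr": [0, 0, 0], "grip": -1}, {"dp": [0, 0, 0], "dr": [0, 0, 0], "grip": -1}, {"dp": [0, 0, 0], "dr": [0, 0, 0], "grip": -1}, {"dp": [0, 0, 0], "dr": [0, 0, 0], "grip": -1}, {"dp": [0, 0, 0], "dr": [0, 0, 0], "grip": -1}])

```text
time_s: 25.38
tool_pos: [0.512, -0.341, 0.2106]
eef_rot: [-2.34, 2.095, -0.004]
wrist_force: [-1.2, 1.4, 6.6]
opening: 0.177
grasp_force: 60.2
```

```bash
python3 -c "
from h import *
st(); a=np.radians(-2.3); ex=np.array([np.cos(a),np.sin(a)]); ey=np.array([-ex[1],ex[0]]); O=np.array([.5705,.1137])
for y in (-.173,.037): print((O-.076*ex+y*ey).round(4))
g=O-.076*ex-.173*ey; go(g[0],g[1],.18,-2.3)"
```

```text
t 25.38 grasp pt [ 0.5123 -0.3412  0.0556] yawY -173.7 F [-1.2  1.4  6.6] open 0.177 gf 60.2
[ 0.4876 -0.0561]
[0.496  0.1537]
dp [-0.0243  0.2849  0.1244] dist 0.312 yaw now -173.7 turn deg -8.6 rad -0.151 tilt [ 0.001 -0.002 -1.   ]
```

Emit:
carry_out(plan=[{"dp": [0, 0, 0.03], "dr": [0, 0, 0], "grip": -1}, {"dp": [0, 0, 0.07], "dr": [0, 0, -0.03], "grip": -1}, {"dp": [0, 0.004, 0.11], "dr": [0, 0, -0.07], "grip": -1}, {"dp": [-0.003, 0.036, 0.125], "dr": [0, 0, -0.11], "grip": -1}, {"dp": [-0.006, 0.07, 0.125], "dr": [0, 0, -0.151], "grip": -1}])

```text
time_s: 25.8
tool_pos: [0.5063, -0.2716, 0.3382]
eef_rot: [-2.167, 2.268, -0.014]
wrist_force: [0.9, 1.4, -4.5]
opening: 0.178
grasp_force: 59.7
```

Emit:
carry_out(plan=[{"dp": [-0.003, 0.036, 0], "dr": [0, 0, 0], "grip": -1}, {"dp": [-0.006, 0.072, 0], "dr": [0, 0, 0], "grip": -1}, {"dp": [-0.009, 0.108, 0], "dr": [0, 0, 0], "grip": -1}, {"dp": [-0.012, 0.144, 0], "dr": [0, 0, 0], "grip": -1}, {"dp": [-0.015, 0.18, 0], "dr": [0, 0, 0], "grip": -1}])

```text
time_s: 26.22
tool_pos: [0.4893, -0.0893, 0.3329]
eef_rot: [2.174, -2.267, -0.003]
wrist_force: [1.3, 0.2, -3.3]
opening: 0.179
grasp_force: 59.6
```

Emit:
carry_out(plan=[{"dp": [-0.003, 0.02, 0], "dr": [0, 0, 0], "grip": -1}, {"dp": [-0.003, 0.035, 0], "dr": [0, 0, 0], "grip": -1}, {"dp": [-0.003, 0.035, -0.015], "dr": [0, 0, 0], "grip": -1}, {"dp": [-0.003, 0.035, -0.03], "dr": [0, 0, 0], "grip": -1}, {"dp": [-0.003, 0.035, -0.03], "dr": [0, 0, 0], "grip": -1}])

```text
time_s: 26.63
tool_pos: [0.4856, -0.0556, 0.3005]
eef_rot: [2.171, -2.263, -0.009]
wrist_force: [-1.5, -0.5, -5.0]
opening: 0.176
grasp_force: 59.5
```

```bash
python3 e.py w6; python3 -c "
from h import *
go(.4876,-.0561,.1415,-2.3)"
```

```text
t 26.63 grasp pt [ 0.4843 -0.0556  0.1455] yawY 177.6 F [-1.5 -0.5 -5. ] open 0.176 gf 59.5
rear 13906 [[0.4542, -0.131, 0.0974], [0.4824, -0.0997, 0.1239], [0.5088, -0.0714, 0.1987]] ((484.7398681640625, -100.85362243652344), (62.714263916015625, 66.31478881835938), 87.69229125976562)
dish top z 0.1238 expect 0.1254
dp [ 0.0013 -0.0003 -0.0054] dist 0.006 yaw now 177.6 turn deg 0.1 rad 0.001 tilt [ 0.001  0.006 -1.   ]
```

Emit:
carry_out(plan=[{"dp": [0.001, 0, -0.001], "dr": [0, 0, 0], "grip": -1}, {"dp": [0.001, 0, -0.001], "dr": [0, 0, 0], "grip": -1}, {"dp": [0.001, 0, -0.001], "dr": [0, 0, 0], "grip": -1}, {"dp": [0.001, 0, -0.001], "dr": [0, 0, 0], "grip": -1}, {"dp": [0.001, 0, -0.001], "dr": [0, 0, 0], "grip": -1}])

```text
time_s: 27.1
tool_pos: [0.4886, -0.0561, 0.3032]
eef_rot: [-2.174, 2.266, -0.001]
wrist_force: [-0.2, -0.5, -3.8]
opening: 0.178
grasp_force: 59.6
```

```bash
python3 e.py w7; python3 -c "
from h import *
go(.4876,-.0561,.1415,-2.3)"
```

```text
t 27.1 grasp pt [ 0.4887 -0.056   0.1482] yawY 177.6 F [-0.2 -0.5 -3.8] open 0.178 gf 59.6
rear 13428 [[0.459, -0.1315, 0.1], [0.4868, -0.1013, 0.1265], [0.5138, -0.0718, 0.1985]] ((489.4122009277344, -101.2389907836914), (62.843196868896484, 65.97063446044922), 87.89535522460938)
dish top z 0.1265 expect 0.1266
dp [-0.0009 -0.0001 -0.0066] dist 0.007 yaw now 177.6 turn deg 0.1 rad 0.001 tilt [-0.    -0.001 -1.   ]
```

Emit:
carry_out(plan=[{"dp": [-0.001, 0, -0.004], "dr": [0, 0, 0], "grip": -1}, {"dp": [-0.001, 0, -0.0065], "dr": [0, 0, 0], "grip": -1}, {"dp": [-0.0002, 0.02, -0.0065], "dr": [0, 0, 0], "grip": -1}, {"dp": [0.0006, 0.04, -0.0065], "dr": [0, 0, 0], "grip": -1}, {"dp": [0.0012, 0.055, -0.0065], "dr": [0, 0, 0], "grip": -1}])

```text
time_s: 27.57
tool_pos: [0.4888, -0.0007, 0.2959]
eef_rot: [2.173, -2.263, -0.002]
wrist_force: [-2.9, -3.8, 0.6]
opening: 0.177
grasp_force: 60.4
```

Emit:
carry_out(plan=[{"dp": [0.0006, 0.015, 0], "dr": [0, 0, 0], "grip": -1}, {"dp": [0.0012, 0.03, 0], "dr": [0, 0, 0], "grip": -1}, {"dp": [0.0018, 0.045, 0], "dr": [0, 0, 0], "grip": -1}, {"dp": [0.0024, 0.06, 0], "dr": [0, 0, 0], "grip": -1}, {"dp": [0.0024, 0.06, 0], "dr": [0, 0, 0], "grip": -1}])

```text
time_s: 27.98
tool_pos: [0.4914, 0.0606, 0.2958]
eef_rot: [2.176, -2.263, -0.002]
wrist_force: [-2.7, 1.7, -2.3]
opening: 0.181
grasp_force: 60.0
```

```bash
python3 -c "
from h import *
st(); go(.4960,.1537,.1415,-2.3)"
```

```text
t 27.98 grasp pt [0.4911 0.0606 0.1408] yawY 177.8 F [-2.7  1.7 -2.3] open 0.181 gf 60.0
dp [0.0046 0.0931 0.0007] dist 0.093 yaw now 177.8 turn deg -0.1 rad -0.001 tilt [ 0.     0.003 -1.   ]
```

Same picture as in lane 2; continue the same way.

Emit:
carry_out(plan=[{"dp": [0.001, 0.015, 0.0005], "dr": [0, 0, 0], "grip": -1}, {"dp": [0.002, 0.03, 0.0005], "dr": [0, 0, 0], "grip": -1}, {"dp": [0.003, 0.045, 0.0005], "dr": [0, 0, 0], "grip": -1}, {"dp": [0.003, 0.06, 0.0005], "dr": [0, 0, 0], "grip": -1}, {"dp": [0.004, 0.075, 0.0005], "dr": [0, 0, 0], "grip": -1}])

```text
time_s: 28.4
tool_pos: [0.4951, 0.1338, 0.2961]
eef_rot: [2.171, -2.265, -0.002]
wrist_force: [-3.2, -1.8, -2.2]
opening: 0.18
grasp_force: 60.0
```

Emit:
carry_out(plan=[{"dp": [0, 0.005, 0], "dr": [0, 0, 0], "grip": -1}, {"dp": [0, 0.01, 0], "dr": [0, 0, 0], "grip": -1}, {"dp": [0, 0.014, 0], "dr": [0, 0, 0], "grip": -1}, {"dp": [0, 0.016, 0], "dr": [0, 0, 0], "grip": -1}, {"dp": [0, 0.017, 0], "dr": [0, 0, 0], "grip": -1}])

```text
time_s: 28.82
tool_pos: [0.4958, 0.151, 0.2962]
eef_rot: [2.174, -2.266, -0.001]
wrist_force: [-3.9, -1.6, -4.8]
opening: 0.177
grasp_force: 59.7
```

Emit:
carry_out(plan=[{"dp": [0, 0.001, 0], "dr": [0, 0, 0], "grip": -1}, {"dp": [0, 0.002, 0], "dr": [0, 0, 0], "grip": -1}, {"dp": [0, 0.003, 0], "dr": [0, 0, 0], "grip": -1}, {"dp": [0, 0.003, 0], "dr": [0, 0, 0], "grip": -1}, {"dp": [0, 0.003, 0], "dr": [0, 0, 0], "grip": -1}])

```text
time_s: 29.23
tool_pos: [0.4961, 0.1541, 0.2967]
eef_rot: [-2.175, 2.267, 0.0]
wrist_force: [-3.2, -1.1, -4.6]
opening: 0.179
grasp_force: 59.7
```

```bash
python3 -c "
from h import *
st(); go(.4960,.1537,.1415,-2.3)"
```

```text
t 29.23 grasp pt [0.4961 0.1542 0.1417] yawY 177.6 F [-3.2 -1.1 -4.6] open 0.179 gf 59.7
dp [-0.0001 -0.0004 -0.0002] dist 0.0 yaw now 177.6 turn deg 0.1 rad 0.001 tilt [-0.  0. -1.]
```

Emit:
carry_out(plan=[{"dp": [0, 0.001, 0], "dr": [0, 0, 0], "grip": -1}, {"dp": [0, 0.002, 0], "dr": [0, 0, 0], "grip": -1}, {"dp": [0, 0.003, 0], "dr": [0, 0, 0], "grip": -1}, {"dp": [0, 0.003, 0], "dr": [0, 0, 0], "grip": -1}, {"dp": [0, 0.003, 0], "dr": [0, 0, 0], "grip": -1}])

```text
time_s: 29.65
tool_pos: [0.4966, 0.1572, 0.2971]
eef_rot: [-2.175, 2.265, -0.001]
wrist_force: [0.8, -2.2, -3.0]
opening: 0.181
grasp_force: 59.7
```

```bash
python3 -c "
from h import *
st()"
```

```text
t 29.65 grasp pt [0.4968 0.1572 0.1421] yawY 177.7 F [ 0.8 -2.2 -3. ] open 0.181 gf 59.7
```

Emit:
carry_out(plan=[{"dp": [0, 0.001, 0], "dr": [0, 0, 0], "grip": -1}, {"dp": [0, 0.002, 0], "dr": [0, 0, 0], "grip": -1}, {"dp": [0, 0.002, 0], "dr": [0, 0, 0], "grip": -1}, {"dp": [0, 0.001, 0], "dr": [0, 0, 0], "grip": -1}, {"dp": [0, 0.001, 0], "dr": [0, 0, 0], "grip": -1}])

```text
time_s: 30.07
tool_pos: [0.4961, 0.1576, 0.2966]
eef_rot: [2.175, -2.266, 0.001]
wrist_force: [0.5, -4.5, -2.4]
opening: 0.174
grasp_force: 59.7
```

Emit:
carry_out(plan=[{"dp": [0, 0, 0], "dr": [0, 0, 0], "grip": 0.6}, {"dp": [0, 0, 0], "dr": [0, 0, 0], "grip": 0.6}, {"dp": [0, 0, 0], "dr": [0, 0, 0], "grip": 0.6}, {"dp": [0, 0, 0], "dr": [0, 0, 0], "grip": 0.6}, {"dp": [0, 0, 0.01], "dr": [0, 0, 0], "grip": 0.6}])

```text
time_s: 30.48
tool_pos: [0.4957, 0.1583, 0.3058]
eef_rot: [2.174, -2.265, -0.002]
wrist_force: [-0.7, -0.1, -0.6]
opening: 0.803
grasp_force: 0.0
```

Emit:
carry_out(plan=[{"dp": [0, 0, 0.03], "dr": [0, 0, 0], "grip": 0.6}, {"dp": [0, 0, 0.06], "dr": [0, 0, 0], "grip": 0.6}, {"dp": [0, 0, 0.1], "dr": [0, 0, 0], "grip": 1}, {"dp": [0.01, -0.03, 0.13], "dr": [0, 0, 0], "grip": 1}, {"dp": [0.02, -0.065, 0.14], "dr": [0, 0, 0], "grip": 1}])

```text
time_s: 30.9
tool_pos: [0.5166, 0.0941, 0.4535]
eef_rot: [-2.174, 2.253, -0.008]
wrist_force: [1.2, 0.2, 0.1]
opening: 1.004
grasp_force: 0.0
```

Emit:
carry_out(plan=[{"dp": [0.02, -0.03, 0], "dr": [0, 0, 0], "grip": 1}, {"dp": [0.04, -0.06, 0], "dr": [0, 0, 0], "grip": 1}, {"dp": [0.06, -0.09, 0], "dr": [0, 0, 0], "grip": 1}, {"dp": [0.08, -0.12, 0], "dr": [0, 0, 0], "grip": 1}, {"dp": [0.08, -0.12, 0], "dr": [0, 0, 0], "grip": 1}])

```text
time_s: 31.32
tool_pos: [0.5984, -0.0309, 0.4469]
eef_rot: [-2.17, 2.272, -0.003]
wrist_force: [1.0, 0.3, 1.3]
opening: 0.998
grasp_force: 0.0
```

```bash
python3 -c "
from h import *
st()
O=np.array([.5705,.1137]); a=np.radians(-2.3)
for cam,dz in (('side',.002),('scene',0)):
    c,W=snap(cam,'s8'+cam); p=W.reshape(-1,3); p=p[~np.isnan(p[:,0])]-[0,0,dz]
    X=(p[:,:2]-O)@[np.cos(a),np.sin(a)]; Y=(p[:,:2]-O)@[-np.sin(a),np.cos(a)]
    for x in (-.076,0):
        m=(abs(X-x)<.03)&(abs(Y-.03)<.05)&(p[:,2]>.145)&(p[:,2]<.165)
        if m.sum(): print(cam,'grip in shaker',m.sum(),np.round([X[m].min(),X[m].max(),Y[m].min(),Y[m].max(),np.percentile(p[m,2],95)],4))
    m=(p[:,2]>.135)&(p[:,2]<.18)&(p[:,0]>.66)&(p[:,0]<.78)&(p[:,1]>-.16)&(p[:,1]<-.05); k=p[m]; print('kgrip',k.min(0),k.max(0),len(k)) if len(k) else 0
go(.7122,-.1073,.28,6.1)
"
```

```text
t 31.32 grasp pt [ 0.5986 -0.0311  0.2919] yawY 177.4 F [1.  0.3 1.3] open 0.998 gf 0.0
side grip in shaker 137 [-0.0844 -0.0682  0.0174  0.0586  0.1586]
side grip in shaker 133 [-0.0091  0.0076  0.0175  0.0583  0.1589]
kgrip [ 0.70574918 -0.11131502  0.13534437] [ 0.72583956 -0.09244692  0.16640519] 87
scene grip in shaker 90 [-0.0805 -0.064   0.0171  0.0581  0.1565]
scene grip in shaker 100 [-0.0046  0.0115  0.0177  0.0572  0.1565]
kgrip [ 0.71036683 -0.11558683  0.13620086] [ 0.72945171 -0.09616755  0.16578872] 138
dp [ 0.1157 -0.0793 -0.0119] dist 0.141 yaw now 177.5 turn deg 8.6 rad 0.15 tilt [-0. -0. -1.]
```

View pics/s8scene.png

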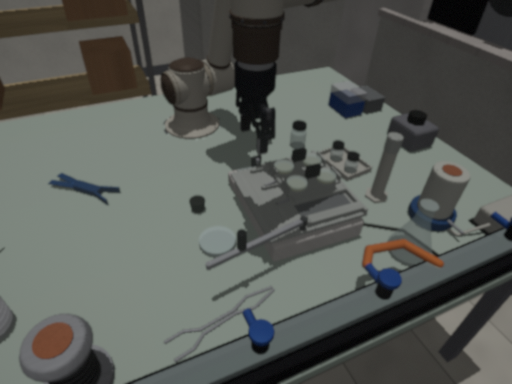

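Emit:
carry_out(plan=[{"dp": [0.03, -0.018, -0.01], "dr": [0, 0, 0.05], "grip": 1}, {"dp": [0.06, -0.037, -0.02], "dr": [0, 0, 0.1], "grip": 1}, {"dp": [0.09, -0.055, -0.03], "dr": [0, 0, 0.15], "grip": 1}, {"dp": [0.119, -0.073, -0.04], "dr": [0, 0, 0.197], "grip": 1}, {"dp": [0.119, -0.073, -0.06], "dr": [0, 0, 0.197], "grip": 1}])

```text
time_s: 31.83
tool_pos: [0.7188, -0.1013, 0.387]
eef_rot: [-2.387, 2.039, -0.008]
wrist_force: [0.2, 0.6, 0.5]
opening: 1.006
grasp_force: 0.0
```

Emit:
carry_out(plan=[{"dp": [0, 0, 0], "dr": [0, 0, 0], "grip": 1}, {"dp": [0, 0, 0], "dr": [0, 0, 0], "grip": 1}, {"dp": [0, 0, 0], "dr": [0, 0, 0], "grip": 1}, {"dp": [0, 0, 0], "dr": [0, 0, 0], "grip": 1}, {"dp": [0, 0, 0], "dr": [0, 0, 0], "grip": 1}])

```text
time_s: 32.25
tool_pos: [0.7146, -0.0989, 0.3894]
eef_rot: [-2.387, 2.038, -0.004]
wrist_force: [0.2, -0.5, -0.6]
opening: 1.001
grasp_force: 0.0
```

```bash
python3 -c "
from h import *
st(); go(.718,-.104,.147,8.8)"
```

```text
t 32.25 grasp pt [ 0.7152 -0.0989  0.2344] yawY -171.0 F [ 0.2 -0.5 -0.6] open 1.001 gf 0.0
dp [ 0.0034 -0.0051 -0.0874] dist 0.088 yaw now -171.0 turn deg -0.2 rad -0.004 tilt [ 0.001 -0.004 -1.   ]
```

Emit:
carry_out(plan=[{"dp": [0.002, -0.003, -0.035], "dr": [0, 0, 0], "grip": 1}, {"dp": [0.003, -0.005, -0.07], "dr": [0, 0, 0], "grip": 1}, {"dp": [0.003, -0.005, -0.087], "dr": [0, 0, 0], "grip": 1}, {"dp": [0.003, -0.005, -0.087], "dr": [0, 0, 0], "grip": -1}, {"dp": [0.003, -0.005, -0.087], "dr": [0, 0, 0], "grip": -1}])

```text
time_s: 32.67
tool_pos: [0.7181, -0.1046, 0.3003]
eef_rot: [2.388, -2.04, 0.0]
wrist_force: [0.9, -0.3, 0.7]
opening: 0.75
grasp_force: 0.0
```

Emit:
carry_out(plan=[{"dp": [0, 0, 0], "dr": [0, 0, 0], "grip": -1}, {"dp": [0, 0, 0], "dr": [0, 0, 0], "grip": -1}, {"dp": [0, 0, 0], "dr": [0, 0, 0], "grip": -1}, {"dp": [0, 0, 0], "dr": [0, 0, 0], "grip": -1}, {"dp": [0, 0, 0], "dr": [0, 0, 0], "grip": -1}])

```text
time_s: 33.08
tool_pos: [0.7185, -0.1047, 0.3021]
eef_rot: [-2.387, 2.04, -0.004]
wrist_force: [-0.9, 1.1, 4.4]
opening: 0.221
grasp_force: 58.4
```

Emit:
carry_out(plan=[{"dp": [0, 0, 0], "dr": [0, 0, 0], "grip": -1}, {"dp": [0, 0, 0], "dr": [0, 0, 0], "grip": -1}, {"dp": [0, 0, 0], "dr": [0, 0, 0], "grip": -1}, {"dp": [0, 0, 0], "dr": [0, 0, 0], "grip": -1}, {"dp": [0, 0, 0], "dr": [0, 0, 0], "grip": -1}])

```text
time_s: 33.5
tool_pos: [0.7185, -0.1047, 0.3021]
eef_rot: [-2.387, 2.039, -0.005]
wrist_force: [-0.9, 1.0, 6.8]
opening: 0.22
grasp_force: 58.4
```

```bash
python3 -c "
from h import *
st(); H=np.array([.6928,.0567]); a=np.radians(-2.3)
g=np.array(state()['tool_pos'][:2]); r=g-H; th=np.arctan2(-(r@[-np.sin(a),np.cos(a)]),-(r@[np.cos(a),np.sin(a)])); print('r',np.linalg.norm(r),'theta',th)
P=lambda t:H+.165*np.array([-np.cos(t+a),-np.sin(t+a)])
ts=np.linspace(th,0,19); pts=np.array([P(t) for t in ts]); pts[0]=g
for i in range(0,18,5): print([((pts[min(j,18)]-pts[i]).round(4).tolist(),round(ts[min(j,18)]-ts[i],3)) for j in range(i+1,i+6)])
"
```

```text
t 33.5 grasp pt [ 0.719  -0.1048  0.1471] yawY -171.0 F [-0.9  1.   6.8] open 0.22 gf 58.4
r 0.16345173241748856 theta 1.7687779747261028
[([-0.0159, -0.0033], np.float64(-0.098)), ([-0.0321, -0.0035], np.float64(-0.197)), ([-0.0482, -0.002], np.float64(-0.295)), ([-0.0641, 0.001], np.float64(-0.393)), ([-0.0797, 0.0055], np.float64(-0.491))]
[([-0.015, 0.0061], np.float64(-0.098)), ([-0.0294, 0.0135], np.float64(-0.197)), ([-0.043, 0.0224], np.float64(-0.295)), ([-0.0556, 0.0326], np.float64(-0.393)), ([-0.0672, 0.0439], np.float64(-0.491))]
[([-0.0104, 0.0124], np.float64(-0.098)), ([-0.0195, 0.0258], np.float64(-0.197)), ([-0.0273, 0.04], np.float64(-0.295)), ([-0.0337, 0.055], np.float64(-0.393)), ([-0.0385, 0.0704], np.float64(-0.491))]
[([-0.0033, 0.0159], np.float64(-0.098)), ([-0.005, 0.032], np.float64(-0.197)), ([-0.0052, 0.0482], np.float64(-0.295)), ([-0.0052, 0.0482], np.float64(-0.295)), ([-0.0052, 0.0482], np.float64(-0.295))]
```

Emit:
carry_out(plan=[{"dp": [-0.016, -0.003, 0], "dr": [0, 0, -0.098], "grip": -1}, {"dp": [-0.032, -0.0035, 0], "dr": [0, 0, -0.197], "grip": -1}, {"dp": [-0.048, -0.002, 0], "dr": [0, 0, -0.295], "grip": -1}, {"dp": [-0.064, 0.001, 0], "dr": [0, 0, -0.393], "grip": -1}, {"dp": [-0.08, 0.0055, 0], "dr": [0, 0, -0.491], "grip": -1}])

```text
time_s: 33.92
tool_pos: [0.6383, -0.0984, 0.302]
eef_rot: [-1.813, 2.56, -0.004]
wrist_force: [2.5, 6.7, 6.2]
opening: 0.216
grasp_force: 58.6
```

Emit:
carry_out(plan=[{"dp": [-0.015, 0.006, 0], "dr": [0, 0, -0.098], "grip": -1}, {"dp": [-0.0295, 0.0135, 0], "dr": [0, 0, -0.197], "grip": -1}, {"dp": [-0.043, 0.0225, 0], "dr": [0, 0, -0.295], "grip": -1}, {"dp": [-0.0555, 0.0325, 0], "dr": [0, 0, -0.393], "grip": -1}, {"dp": [-0.067, 0.044, 0], "dr": [0, 0, -0.491], "grip": -1}])

```text
time_s: 34.33
tool_pos: [0.5713, -0.0548, 0.302]
eef_rot: [-1.136, 2.924, -0.003]
wrist_force: [0.7, 2.4, 6.4]
opening: 0.214
grasp_force: 58.6
```

Emit:
carry_out(plan=[{"dp": [-0.0105, 0.0125, 0], "dr": [0, 0, -0.098], "grip": -1}, {"dp": [-0.0195, 0.026, 0], "dr": [0, 0, -0.197], "grip": -1}, {"dp": [-0.0275, 0.04, 0], "dr": [0, 0, -0.295], "grip": -1}, {"dp": [-0.0335, 0.055, 0], "dr": [0, 0, -0.393], "grip": -1}, {"dp": [-0.0385, 0.0705, 0], "dr": [0, 0, -0.491], "grip": -1}])

```text
time_s: 34.75
tool_pos: [0.5325, 0.0156, 0.302]
eef_rot: [-0.392, 3.114, -0.001]
wrist_force: [-1.4, 0.1, 7.6]
opening: 0.219
grasp_force: 58.6
```

```bash
cat > k.py <<'E'
from h import *
st(); H=np.array([.6928,.0567]); a=np.radians(-2.3)
s=state(); R=Ro.from_rotvec(s['eef_rot']).as_matrix(); g=(np.array(s['tool_pos'])+.155*R[:,2])[:2]; r=g-H
print('r',np.linalg.norm(r),'theta',np.arctan2(-(r@[-np.sin(a),np.cos(a)]),-(r@[np.cos(a),np.sin(a)])),'shut grip',H+.165*np.array([-np.cos(a),-np.sin(a)]))
E
python3 k.py
```

```text
t 34.75 grasp pt [0.533  0.0156 0.147 ] yawY 104.3 F [-1.4  0.1  7.6] open 0.219 gf 58.6
r 0.1650452784381492 theta 0.2920495828293101 shut grip [0.52793292 0.06332175]
```

Emit:
carry_out(plan=[{"dp": [-0.003, 0.016, 0], "dr": [0, 0, -0.097], "grip": -1}, {"dp": [-0.005, 0.032, 0], "dr": [0, 0, -0.195], "grip": -1}, {"dp": [-0.005, 0.042, 0], "dr": [0, 0, -0.255], "grip": -1}, {"dp": [-0.005, 0.048, 0], "dr": [0, 0, -0.29], "grip": -1}, {"dp": [-0.005, 0.05, 0], "dr": [0, 0, -0.29], "grip": -1}])

```text
time_s: 35.17
tool_pos: [0.5275, 0.0653, 0.3019]
eef_rot: [0.057, 3.141, -0.003]
wrist_force: [-2.2, -9.2, 9.6]
opening: 0.219
grasp_force: 59.4
```

```bash
python3 k.py
```

```text
t 35.17 grasp pt [0.5276 0.065  0.1469] yawY 87.9 F [-2.2 -9.2  9.6] open 0.219 gf 59.4
r 0.16545726116943066 theta -0.009938509941937181 shut grip [0.52793292 0.06332175]
```

Emit:
carry_out(plan=[{"dp": [0, 0.001, 0], "dr": [0, 0, 0], "grip": -1}, {"dp": [0, 0.002, 0], "dr": [0, 0, 0], "grip": -1}, {"dp": [0, 0.003, 0], "dr": [0, 0, 0], "grip": -1}, {"dp": [0, 0.003, 0], "dr": [0, 0, 0], "grip": -1}, {"dp": [0, 0.003, 0], "dr": [0, 0, 0], "grip": -1}])

```text
time_s: 35.58
tool_pos: [0.5276, 0.0657, 0.3019]
eef_rot: [-0.058, -3.141, 0.007]
wrist_force: [-2.0, -12.1, 11.5]
opening: 0.223
grasp_force: 59.5
```

```bash
python3 k.py
```

```text
t 35.58 grasp pt [0.5275 0.065  0.1469] yawY 87.9 F [ -2.  -12.1  11.5] open 0.223 gf 59.5
r 0.16548308048589885 theta -0.010276708613879615 shut grip [0.52793292 0.06332175]
```

Emit:
carry_out(plan=[{"dp": [0, 0.002, 0], "dr": [0, 0, 0], "grip": -1}, {"dp": [0, 0.005, 0], "dr": [0, 0, 0], "grip": -1}, {"dp": [0, 0.005, 0], "dr": [0, 0, 0], "grip": -1}, {"dp": [0, 0, 0], "dr": [0, 0, 0], "grip": -1}, {"dp": [0, -0.004, 0], "dr": [0, 0, 0], "grip": -1}])

```text
time_s: 36.0
tool_pos: [0.5274, 0.0634, 0.3019]
eef_rot: [0.06, 3.14, 0.003]
wrist_force: [-7.1, 11.1, 12.5]
opening: 0.22
grasp_force: 60.4
```

Emit:
carry_out(plan=[{"dp": [0, 0, 0], "dr": [0, 0, 0], "grip": 0}, {"dp": [0, 0, 0], "dr": [0, 0, 0], "grip": 0}, {"dp": [0, 0, 0], "dr": [0, 0, 0], "grip": 0}, {"dp": [0, 0, 0], "dr": [0, 0, 0], "grip": 0}, {"dp": [0, 0, 0.01], "dr": [0, 0, 0], "grip": 0}])

```text
time_s: 36.42
tool_pos: [0.527, 0.0641, 0.3079]
eef_rot: [-0.057, -3.136, 0.003]
wrist_force: [-0.1, 0.3, -0.0]
opening: 0.501
grasp_force: 0.0
```

Emit:
carry_out(plan=[{"dp": [0, 0, 0.03], "dr": [0, 0, 0], "grip": 0}, {"dp": [0, 0, 0.07], "dr": [0, 0, 0], "grip": 0}, {"dp": [0, 0, 0.11], "dr": [0, 0, 0], "grip": -1}, {"dp": [-0.02, 0.03, 0.11], "dr": [0, 0, 0], "grip": -1}, {"dp": [-0.04, 0.06, 0.11], "dr": [0, 0, 0], "grip": -1}])

```text
time_s: 36.83
tool_pos: [0.488, 0.1241, 0.4232]
eef_rot: [0.062, 3.135, 0.005]
wrist_force: [-1.2, 1.0, -1.3]
opening: 0.081
grasp_force: 0.0
```

Emit:
carry_out(plan=[{"dp": [-0.025, 0.028, 0], "dr": [0, 0, 0], "grip": -1}, {"dp": [-0.05, 0.055, 0], "dr": [0, 0, 0], "grip": -1}, {"dp": [-0.078, 0.082, 0], "dr": [0, 0, 0], "grip": -1}, {"dp": [-0.078, 0.082, 0], "dr": [0, 0, 0], "grip": -1}, {"dp": [-0.078, 0.082, 0], "dr": [0, 0, 0], "grip": -1}])

```text
time_s: 37.25
tool_pos: [0.4084, 0.2075, 0.4206]
eef_rot: [0.049, 3.14, 0.001]
wrist_force: [0.3, -0.4, 0.1]
opening: -0.002
grasp_force: 0.0
```

```bash
python3 -c "
from h import *
st(); O=np.array([.5705,.1137]); a=np.radians(-2.3)
for cam,dz in (('side',.002),('scene',0)):
    c,W=snap(cam,'s9'+cam); p=W.reshape(-1,3); p=p[~np.isnan(p[:,0])]-[0,0,dz]
    X=(p[:,:2]-O)@[np.cos(a),np.sin(a)]; Y=(p[:,:2]-O)@[-np.sin(a),np.cos(a)]
    m=(p[:,2]>.135)&(p[:,2]<.18)&(abs(X+.041)<.03)&(abs(Y+.052)<.03)
    if m.sum(): print(cam,'kgrip shaker',m.sum(),np.round([X[m].min(),X[m].max(),Y[m].min(),Y[m].max()],4))
    m=(p[:,2]>.112)&(p[:,2]<.122)&(X>-.11)&(X<.11)&(abs(X+.041)>.015)&(abs(Y+.055)<.025)
    if m.sum()>20: k=np.polyfit(X[m],Y[m],1); print('bar slope',-k[0],'y at 0',k[1],m.sum())
for d in trace('side','start')[:2]:
    p=W_=world(camera('side'))[d['mask']]; p=p[p[:,2]>.06]; print(d['conf'],d['bbox'],p.mean(0).round(4),p.min(0).round(3),p.max(0).round(3))
go(.408,.207,.12)
"
```

```text
t 37.25 grasp pt [0.4085 0.2076 0.2656] yawY 88.2 F [ 0.3 -0.4  0.1] open -0.002 gf 0.0
side kgrip shaker 111 [-0.0514 -0.0322 -0.0598 -0.04  ]
bar slope 0.03145925369372472 y at 0 -0.047124212482022636 512
scene kgrip shaker 96 [-0.0473 -0.0275 -0.0609 -0.0424]
bar slope 0.014060923527281409 y at 0 -0.049203648818942056 298
0.7 [300.2, 282.6, 10.5, 11.2] [0.4095 0.208  0.0679] [0.397 0.194 0.061] [0.422 0.221 0.072]
dp [-0.0022  0.0014 -0.1448] dist 0.145 yaw now 87.8 turn deg 0 rad 0.0 tilt [-0. -0. -1.]
```

View pics/s9side.png

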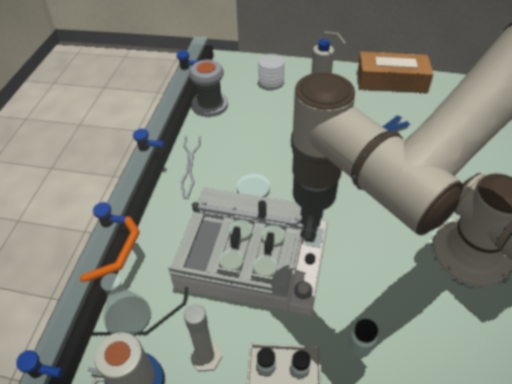

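Emit:
carry_out(plan=[{"dp": [-0.001, 0.001, -0.04], "dr": [0, 0, 0], "grip": -1}, {"dp": [-0.001, 0.001, -0.08], "dr": [0, 0, 0], "grip": -1}, {"dp": [-0.001, 0.001, -0.12], "dr": [0, 0, 0], "grip": -1}, {"dp": [-0.001, 0.001, -0.15], "dr": [0, 0, 0], "grip": -1}, {"dp": [-0.001, 0.001, -0.165], "dr": [0, 0, 0], "grip": -1}])

```text
time_s: 37.87
tool_pos: [0.4084, 0.2051, 0.2509]
eef_rot: [-0.062, -3.136, 0.008]
wrist_force: [0.5, -0.4, -0.1]
opening: 0.004
grasp_force: 0.0
```

Emit:
carry_out(plan=[{"dp": [0, 0, 0], "dr": [0, 0, 0], "grip": -1}, {"dp": [0, 0, 0], "dr": [0, 0, 0], "grip": -1}, {"dp": [0, 0, 0], "dr": [0, 0, 0], "grip": -1}, {"dp": [0, 0, 0], "dr": [0, 0, 0], "grip": -1}, {"dp": [0, 0, 0], "dr": [0, 0, 0], "grip": -1}])

```text
time_s: 38.28
tool_pos: [0.4091, 0.2073, 0.2561]
eef_rot: [0.057, 3.139, 0.004]
wrist_force: [0.4, 0.4, -0.7]
opening: -0.002
grasp_force: 0.0
```

```bash
python3 -c "
from h import *
st(); print('tip z',state()['tool_pos'][2]-.173)"
```

```text
t 38.28 grasp pt [0.4094 0.2077 0.1011] yawY 87.9 F [ 0.4  0.4 -0.7] open -0.002 gf 0.0
tip z 0.08312332582202847
```

Emit:
carry_out(plan=[{"dp": [0, 0, -0.01], "dr": [0, 0, 0], "grip": -1}, {"dp": [0, 0, -0.016], "dr": [0, 0, 0], "grip": -1}, {"dp": [0, 0, -0.02], "dr": [0, 0, 0], "grip": -1}, {"dp": [0, 0, -0.022], "dr": [0, 0, 0], "grip": -1}, {"dp": [0, 0, -0.0225], "dr": [0, 0, 0], "grip": -1}])

```text
time_s: 38.7
tool_pos: [0.409, 0.2078, 0.2351]
eef_rot: [0.054, 3.139, 0.0]
wrist_force: [-7.2, -2.3, 26.3]
opening: 0.0
grasp_force: 13.0
```

```bash
python3 -c "
from h import *
st(); print('tip z',state()['tool_pos'][2]-.173)"
```

```text
t 38.7 grasp pt [0.4093 0.2078 0.0801] yawY 88.0 F [-7.2 -2.3 26.3] open 0.0 gf 13.0
tip z 0.06207809503082917
```

Emit:
carry_out(plan=[{"dp": [0, 0, 0], "dr": [0, 0, 0], "grip": -1}, {"dp": [0, 0, 0.02], "dr": [0, 0, 0], "grip": -1}, {"dp": [0, 0, 0.06], "dr": [0, 0, 0], "grip": -1}, {"dp": [0, 0, 0.1], "dr": [0, 0, 0], "grip": -1}, {"dp": [0, 0, 0.14], "dr": [0, 0, 0], "grip": -1}])

```text
time_s: 39.12
tool_pos: [0.4082, 0.2068, 0.374]
eef_rot: [-0.057, -3.14, 0.001]
wrist_force: [0.4, 1.6, -1.6]
opening: 0.0
grasp_force: 0.0
```

Emit:
carry_out(plan=[{"dp": [0, -0.03, 0.02], "dr": [0, 0, 0], "grip": -1}, {"dp": [0, -0.06, 0.04], "dr": [0, 0, 0], "grip": -1}, {"dp": [0, -0.09, 0.06], "dr": [0, 0, 0], "grip": -1}, {"dp": [0, -0.09, 0.06], "dr": [0, 0, 0], "grip": -1}, {"dp": [0, -0.09, 0.06], "dr": [0, 0, 0], "grip": -1}])

```text
time_s: 39.53
tool_pos: [0.4083, 0.116, 0.4335]
eef_rot: [0.06, 3.138, 0.004]
wrist_force: [0.7, -0.3, -1.0]
opening: -0.002
grasp_force: 0.0
```

```bash
python3 -c "
from h import *
st(); O=np.array([.5705,.1137]); a=np.radians(-2.3)
for cam,dz in (('side',.002),('scene',0)):
    c,W=snap(cam,'s10'+cam); p=W.reshape(-1,3); p=p[~np.isnan(p[:,0])]-[0,0,dz]
    X=(p[:,:2]-O)@[np.cos(a),np.sin(a)]; Y=(p[:,:2]-O)@[-np.sin(a),np.cos(a)]
    for n,x,y,z0,z1 in (('keeper',-.041,-.052,.135,.18),('c1',-.076,.037,.145,.165),('c2',0,.037,.145,.165),('start',-.161,.087,.055,.08)):
        m=(p[:,2]>z0)&(p[:,2]<z1)&(abs(X-x)<.03)&(abs(Y-y)<.03)
        if m.sum(): print(cam,n,m.sum(),np.round([X[m].min(),X[m].max(),Y[m].min(),Y[m].max(),np.percentile(p[m,2],95)],4))
for d in trace('side','bottle1')[:3]: print(d['conf'],d['bbox'])
"
```

```text
t 39.53 grasp pt [0.4087 0.1163 0.2785] yawY 87.8 F [ 0.7 -0.3 -1. ] open -0.002 gf 0.0
side keeper 111 [-0.0511 -0.0322 -0.0611 -0.041   0.1664]
side c1 136 [-0.0846 -0.0679  0.0171  0.0577  0.1594]
side c2 132 [-0.009   0.0069  0.0177  0.0575  0.1584]
side start 275 [-0.183  -0.1329  0.0573  0.1169  0.0692]
scene keeper 97 [-0.047  -0.0274 -0.0614 -0.0415  0.1643]
scene c1 84 [-0.0794 -0.0639  0.0173  0.058   0.1562]
scene c2 98 [-0.0049  0.0122  0.0174  0.0569  0.1566]
scene start 1 [-0.1731 -0.1731  0.0703  0.0703  0.0587]
0.9 [288.6, 352.0, 23.9, 28.8]
0.67 [257.5, 345.5, 20.4, 31.2]
0.3 [95.0, 187.3, 233.2, 148.2]
```

View pics/s10side.png

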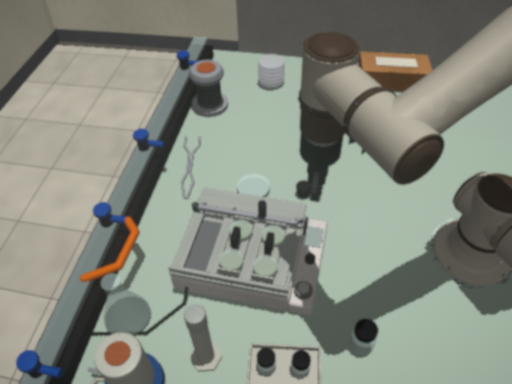

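```bash
python3 -c "
from rig import *
print(job_done())"
```

```text
the job is handed in; nothing more can be done
None
```

The job is handed in, and the last camera check fits the task: both bottles stand in the tray, both carriers are home in lanes 1 and 2 (the drop in side force points to both catches springing back), the keeper bar is shut, the start button was pressed and is up again, and the arm is clear; no verdict was returned.

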